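Sort the loose components back into their trays

ROBOT

A 6-joint arm with a two-finger parallel gripper is mounted at the origin on the work surface. World frame = base frame: x ahead of the robot, y to its left, z up, the work surface at z = 0. Lengths are in mm, angles in rad, forces in N, time in s.
With the tool pointing down it reaches from about 250 to 775 mm from the base axis. Payload 4 kg.
Tool frame: the origin (TCP) lies at the very end of the fingers, on their centre line; the grasp point (between the pads) lies 19 mm behind it; z points along the fingers, x is the direction in which the jaws open and shut, and the axes are right-handed (so a half turn about z gives the same grasp; the last joint's range is limited). The gripper opens to 85 mm and grips with 20 to 120 N. Pads are 22 mm wide; open, the fingers measure 114 mm over their backs; the gripper's body (76 mm by 85 mm) begins 54 mm behind the grasp point. The pads swing forward as they close: fully open they stand 13 mm farther back than shut.
Start: joints at [-1.334, 0.087, 1.371, -0, 1.684, -0.103], TCP at [183.312, -518.573, 196.141] pointing down, gripper open.
Joint ranges: [-3.1, 3.1], [-0.76, 2.03], [0.27, 2.55], [-1.08, 4.22], [0.17, 2.65], [-2.57, 2.57]. Speed limits (rad/s): [2.79, 2.79, 3.14, 3.14, 3.14, 3.14].

INTERFACE

Orientations are given as a unit quaternion [w, x, y, z].
In Python, from workcell import env gives the robot as it stands.
- The arm moves only by the shell command python3 -m inch 'ROWS' [FORCE]. ROWS is a JSON object of lists of equal length, an entry for each row: "delta_pos": the shift along the tool's x, y, z in mm, a list of three; "dr": the turn, a rotation vector about the tool's x, y, z in rad, a list of three; "claw": the closure, from 0 (fully open) to 1 (shut). A call has exactly 8 rows; each row is the pose to reach, as a shift and turn from the pose commanded when the call began, along the tool's axes at that moment; what a row does not reach only later rows make up. A row lasts 1/8 s, in which the tool goes at most 62.5 mm and 10.7 degrees, less where a joint would pass 70% of its speed; a pose out of reach is approached as far as the arm can. A call with a gripper value outside its range is refused whole. The fingers move at their own pace and stop on an object; FORCE is the grip in N (left out, the last holds). Time passes only in rows, so rows that repeat a pose let the fingers close, or fill a call up. It gives the time, the measured TCP pose, the force and the opening at its end, in the units of the state.
- env.state(): the state, without advancing time (a new reading comes with each control period).
- env.snapshot(name): name is "scene" or "top" or "wrist"; returns a dict with "color" (400x640x3 uint8, red, green, blue), "fov_y" (degrees; the focal length in pixels is half the picture's height over the tangent of half this angle, whatever the lens; pixels are square), "cx", "cy" (the principal point, pixels), "dist_coeffs" ([k1, k2, p1, p2, k3] as OpenCV has them; the pictures are not rectified), "rvec" (rotation vector, rad) and "tvec" (3), from world to camera coordinates, as OpenCV has them. Camera axes: x right, y down, z forward; pixel columns grow to the right and rows downward; lengths in mm; the calibration is good to about 2 mm. A picture is of the moment at which its call begins. There is no depth.
- env.sign_off(): hands the job in, once; it reports no verdict.
Trained networks look in a picture, given as the dict that the camera call returned (one of the last four; its "shot" number tells which), for a name from the list of things; names that differ only in an ending like _2 or _b are one class to them, and where a whole thing is asked for, a point or a joint stands for the part that bears it (a point fixed in the world has none). Each returns a list of dicts, best first, with "score" (0 to 1); they miss things now and then, are a little off and sometimes report something else, mostly with a low value. They report only what shows in the picture. A call takes as long as a camera call. They do not tell look-alikes from the thing itself.
- env.outline_of(label, picture): "mask" (400x640 bool, what is visible of it) and "position" ([row, column] in pixels, amid what is visible of it).
The state is a dict: "t": time; "q": joint angles; "qd": joint speeds; "joint_torque": joint torques, N m; "tool_pos": TCP position; "ee_rot": TCP orientation; "force": force on the tool from outside, world axes, zero at the start; "ft_torque": the same for the moment, N m; "opening": opening from 0.0 (shut) to 1.0 (fully open).
Only numpy, scipy, OpenCV 4.12 (cv2) and the standard library are available. Lean on these libraries where they do the work, as an engineer would, in place of code of your own. Each camera call takes 0.05 s, during which the arm holds its last target.

TASK

Tidy up the parts left on this electronics bench: stand both black capacitors in the blue tray, set both green terminal blocks in the green tray, and pull the aluminium heatsink up out of the narrow gap between the two little storage cases and stand it in the yellow tray. Every part must end upright, resting on the floor of its tray, and let go. Leave the small red circuit board where it lies.

Things in the scene. Friction and masses are not known exactly. Their poses are not given: they have to be found in the camera images.
- capacitor1_c (a point): first can capacitor, a black upright cylinder 32 mm in diameter and 45 mm tall with a bright metal top and a grey stripe down its side, about 50 g, standing loose on the bench or on its thin flat blue mat (0.6 mm). Point: its centre, 22.5 mm above its underside; z is its axis, up.
- capacitor2_c (a point): second can capacitor, a black upright cylinder 32 mm in diameter and 45 mm tall with a bright metal top and a grey stripe down its side, about 50 g, standing loose on the bench or on its thin flat blue mat (0.6 mm). Point: its centre, 22.5 mm above its underside; z is its axis, up.
- terminal1_c (a point): first green screw terminal block, 20 mm wide (x), 44 mm long (y), 26 mm high with a row of four screw heads on top (the upper 7 mm is only 14 mm wide, stepped back on the -x side; below 19 mm its sides are plain and 20 mm apart), about 40 g, loose, standing right way up on the bench or on its thin flat blue mat (0.6 mm). Point: on its centre line, 13 mm above its underside; z up.
- terminal2_c (a point): second green screw terminal block, 20 mm wide (x), 44 mm long (y), 26 mm high with a row of four screw heads on top (the upper 7 mm is only 14 mm wide, stepped back on the -x side; below 19 mm its sides are plain and 20 mm apart), about 40 g, loose, standing right way up on the bench or on its thin flat blue mat (0.6 mm). Point: on its centre line, 13 mm above its underside; z up.
- heatsink_c (a point): finned aluminium heatsink, an upright block 46 mm wide (x), 20 mm thick (y), 64 mm tall, about 90 g, loose; it stands on the bench in the 24 mm gap between the two cases, with about 2 mm to spare on each side of its thickness, so that only its top 30 mm sticks out. Point: its centre, 32 mm above its underside; z up. Lift it straight up more than 34 mm to clear the gap.
- blue_tray: parts tray, blue plastic, fixed to the bench: open box 100 (x) by 140 (y) by 18 mm high, walls and floor 4 mm thick, inside 92 by 132 mm. Origin at the centre of its underside, z up, x and y along its sides; its floor is 4 mm above its origin. For the capacitors.
- green_tray: parts tray, green plastic, fixed to the bench: open box 100 (x) by 140 (y) by 18 mm high, walls and floor 4 mm thick, inside 92 by 132 mm. Origin at the centre of its underside, z up, x and y along its sides; its floor is 4 mm above its origin. For the terminal blocks.
- yellow_tray: parts tray, yellow plastic, fixed to the bench: open box 100 (x) by 140 (y) by 18 mm high, walls and floor 4 mm thick, inside 92 by 132 mm. Origin at the centre of its underside, z up, x and y along its sides; its floor is 4 mm above its origin. For the heatsink.
- organiser: pair of little grey storage cases with orange lids, fixed to the bench side by side with a gap of 24 mm between them, open above and at both ends; each is 72 mm (x) by 40 mm (y) by 34 mm high. The heatsink stands in the gap, which runs along x. Origin at bench level in the middle of the gap, z up.
- board_c (a point): small red circuit board with a black chip, 36 (x) by 46 (y) mm, 4 mm thick, 10 mm high with its parts, loose, lying flat on the bench or on its thin flat blue mat (0.6 mm) among the parts; it is to stay where it is. Point: its centre, 2 mm above its underside.
Mind the look-alikes: they are no part of the job. Leave any orange look-alike of the part that bears heatsink_c alone.

How it is judged:
By the outcome, as a careful person would: the job done as asked, in the order asked, and still so for the second after the job is handed in, with the robot touching nothing.
It also fails if it takes over 131 s, if anything falls off the work surface, if the arm or the gripper's body presses on something with over 40 N, if the wrist force passes 120 N, or if a joint passes its speed limit or range.

## Working session

There is one attempt and no reset: what is moved stays moved. The work goes in short steps, Python scripts to look and compute and a shell command to move; the robot and the scene stay as the last step left them, time stands still between calls to the robot, and variables do not carry over. Pictures are saved under pics/ and viewed, and the job is handed in when it is done.

```bash
ls; mkdir -p pics
cat > h.py <<'E'
import numpy as np, cv2
from workcell import env
def cam(p):
    f=200/np.tan(np.radians(p["fov_y"])/2)
    K=np.array([[f,0,p["cx"]],[0,f,p["cy"]],[0,0,1.]])
    return K,np.array(p["dist_coeffs"],float),np.array(p["rvec"],float).reshape(3,1),np.array(p["tvec"],float).reshape(3,1)
def proj(p,pts):
    K,d,r,t=cam(p); return cv2.projectPoints(np.array(pts,float).reshape(-1,1,3),r,t,K,d)[0].reshape(-1,2)
def back(p,uv,z):
    K,d,r,t=cam(p); R=cv2.Rodrigues(r)[0]
    n=cv2.undistortPoints(np.array(uv,float).reshape(-1,1,2),K,d).reshape(-1,2)
    D=np.c_[n,np.ones(len(n))]@R; C=(-R.T@t).ravel()
    return C+D*((z-C[2])/D[:,2])[:,None]
def save(p,name,box=None,s=1):
    im=p["color"][:,:,::-1]
    if box: r0,r1,c0,c1=box; im=im[r0:r1,c0:c1]
    cv2.imwrite("pics/"+name,cv2.resize(im,None,fx=s,fy=s,interpolation=cv2.INTER_CUBIC))
E
python3 - <<'E'
from h import *
print(env.state())
for n in ["top","scene","wrist"]:
    p=env.snapshot(n); save(p,n+"0.png",None,1.25)
    print(n,p["shot"],p["fov_y"],p["cx"],p["cy"],p["dist_coeffs"],p["rvec"],p["tvec"])
E
```

```text
pics
{'t': 0.0, 'q': array([-1.33407092e+00,  8.79628707e-02,  1.37224514e+00, -6.70293834e-06,
        1.68360881e+00, -1.03120705e-01]), 'qd': array([ 1.03595339e-03, -1.27780031e-03, -1.75506754e-04,  4.98284290e-05,
       -4.07099332e-04,  9.53629710e-04]), 'joint_torque': array([ 3.17008489e-04, -3.51859903e+01, -3.13271928e+01, -1.74970237e-04,
        1.05742537e-02, -1.39565000e-07]), 'tool_pos': array([ 183.18565539, -517.98948801,  194.93954092]), 'ee_rot': array([-7.29609008e-04,  8.16498516e-01, -5.77346462e-01, -8.39292157e-04]), 'force': array([-0.35951318, -0.14969928,  0.21170867]), 'ft_torque': array([-0.0056303 , -0.03451853,  0.00821981]), 'opening': 1.0001079844269272}
top 1 50.30341370302876 313.1156624880035 206.33505369943467 [-0.04350199  0.          0.          0.          0.        ] [ 2.1529723  -2.19027577  0.06381763] [  30.75562473  521.3215295  1098.0002663 ]
scene 2 53.06709717043428 324.0594319926911 198.6112880608713 [-0.02858502  0.          0.          0.          0.        ] [ 2.02951843  1.50776605 -0.54211533] [-166.381676   -351.00508849 1303.61043669]
wrist 3 62.510073912853045 318.3580283443735 190.67486794646564 [-0.04837394  0.          0.          0.          0.        ] [-2.36165868  1.66824648  0.25157231] [-548.42910052  -38.27823528  379.33954972]
```

View pics/top0.png

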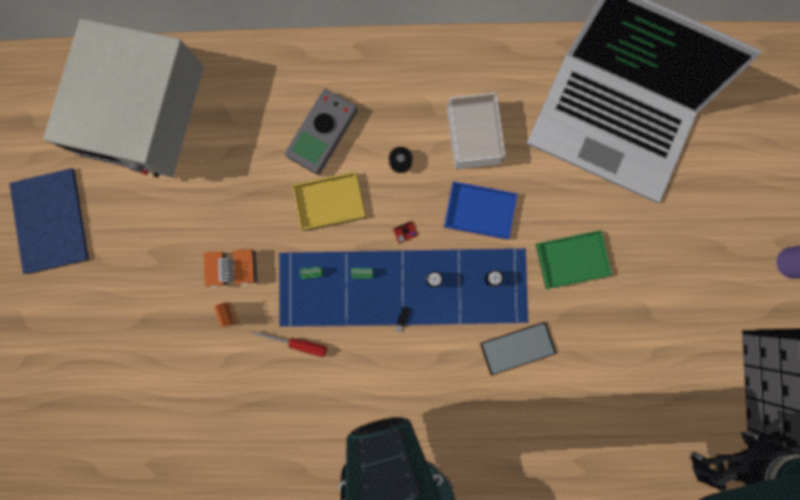

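View pics/scene0.png

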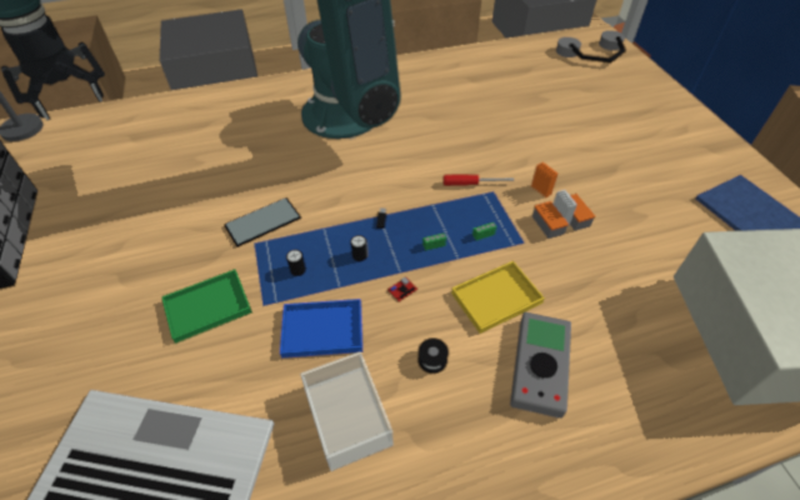

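View pics/wrist0.png

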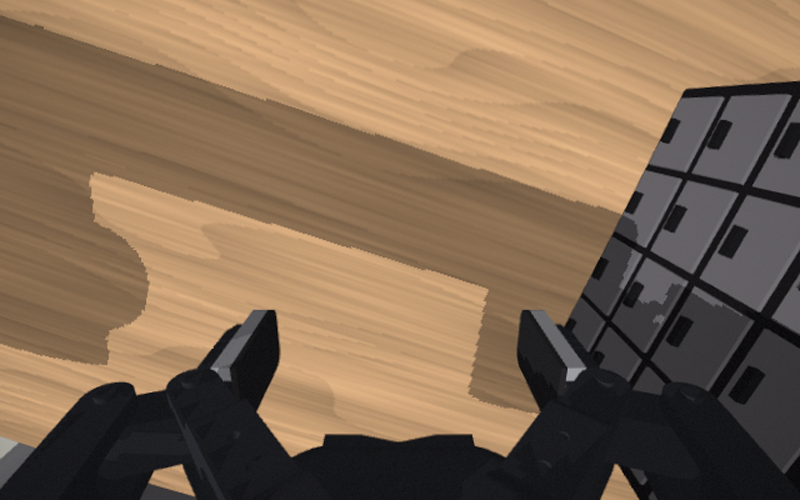

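The top view (in 1.25x pixels) shows two capacitors on the mat at about (434,279) and (495,278), and two green blocks at (311,272) and (362,272). The grey heatsink sits between the orange-lidded cases at (225,268), and its orange look-alike is at (224,314). The red board is at (405,231). Next I'll run the networks and measure.

Run:
```python
from h import *
P={n:env.snapshot(n) for n in ["top","scene"]}
H=dict(capacitor1_c=22.5,terminal1_c=13,heatsink_c=49,blue_tray=8,green_tray=8,yellow_tray=8,organiser=30,board_c=5)
for l,z in H.items():
  for n,p in P.items():
    for o in env.outline_of(l,p)[:4]:
        r,c=o["position"]; m=o["mask"]
        print(l,n,round(o["score"],2),"px(c,r)",round(c),round(r),"area",m.sum(),np.round(back(p,[[c,r]],z)[0],0))
save(P["top"],"t1.png",(130,300,150,500),2.25)
save(P["scene"],"s1.png",(110,300,120,490),2.1)
```

```text
capacitor1_c scene 0.74 px(c,r) 237 211 area 266 [ 480. -189.   22.]
terminal1_c top 0.45 px(c,r) 247 218 area 143 [495. 197.  13.]
terminal1_c scene 0.68 px(c,r) 387 185 area 149 [497. 191.  13.]
heatsink_c top 0.62 px(c,r) 180 214 area 215 [507. 366.  49.]
heatsink_c top 0.59 px(c,r) 181 255 area 240 [401. 363.  49.]
heatsink_c scene 0.63 px(c,r) 434 143 area 423 [422. 356.  49.]
blue_tray top 0.7 px(c,r) 383 171 area 1937 [ 615. -165.    8.]
blue_tray top 0.67 px(c,r) 261 162 area 2047 [645. 161.   8.]
blue_tray scene 0.63 px(c,r) 256 263 area 2896 [ 625. -173.    8.]
green_tray top 0.62 px(c,r) 457 207 area 2066 [ 515. -359.    8.]
green_tray scene 0.75 px(c,r) 163 243 area 2618 [ 512. -368.    8.]
green_tray scene 0.39 px(c,r) 287 194 area 234 [450. -61.   8.]
yellow_tray top 0.66 px(c,r) 260 158 area 1991 [655. 162.   8.]
yellow_tray scene 0.88 px(c,r) 397 236 area 2334 [648. 154.   8.]
organiser top 0.56 px(c,r) 188 214 area 845 [507. 349.  30.]
organiser scene 0.66 px(c,r) 443 175 area 922 [523. 334.  30.]
board_c top 0.7 px(c,r) 323 186 area 232 [577.  -4.   5.]
board_c scene 0.77 px(c,r) 322 230 area 264 [579.  -7.   5.]
```

View pics/t1.png

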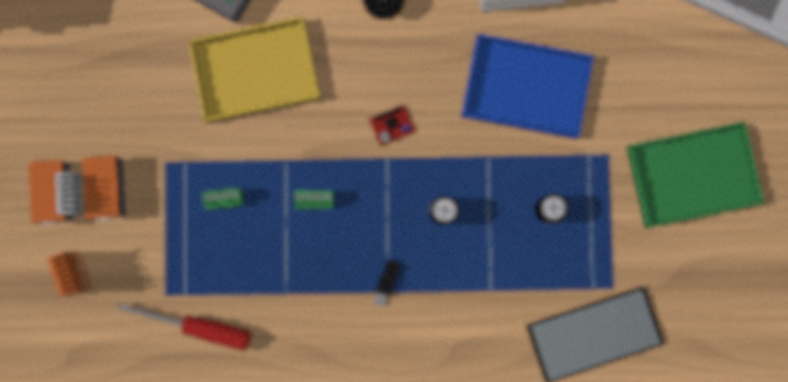

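View pics/s1.png

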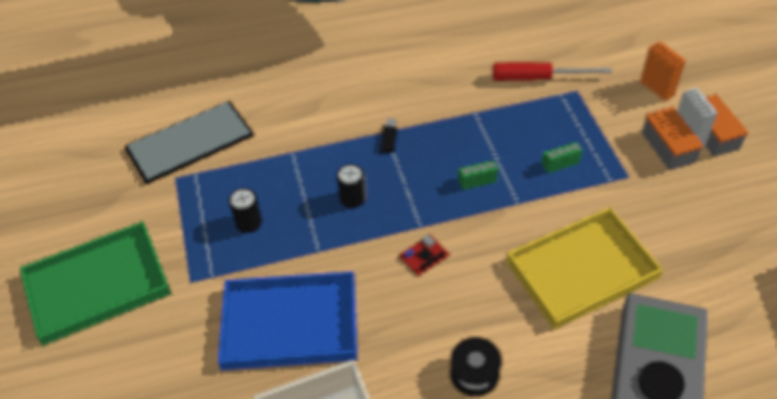

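Heatsink candidates in the top view, in original pixels, are (180,214), which is grey and stands between the cases, and (181,255), which is orange and stands loose on the bench. The grey aluminium one in the gap fits the description, so the orange one stays. Next I'll fit the poses to silhouettes.

```bash
cat > fit.py <<'E'
from h import *
from scipy.optimize import minimize
def box(sx,sy,z0,z1):
    return np.array([[a*sx/2,b*sy/2,z] for a in(-1,1) for b in(-1,1) for z in(z0,z1)])
def cyl(r,z0,z1):
    a=np.linspace(0,2*np.pi,33)[:-1]
    return np.array([[r*np.cos(t),r*np.sin(t),z] for t in a for z in(z0,z1)])
S=4
def fit(views,shape,x0,yaw=True):
    # views: list of (pic,mask); silhouettes
    def res(v,get=False):
        th=v[2] if yaw else 0
        c,s=np.cos(th),np.sin(th)
        W=shape@np.array([[c,s,0],[-s,c,0],[0,0,1]])+[v[0],v[1],0]
        e=0;ious=[]
        for p,m in views:
            uv=proj(p,W); ys,xs=np.nonzero(m)
            r0,r1,c0,c1=max(ys.min()-15,0),ys.max()+15,max(xs.min()-15,0),xs.max()+15
            sub=cv2.resize(m[r0:r1,c0:c1].astype(np.float32),None,fx=S,fy=S,interpolation=cv2.INTER_LINEAR)
            h=cv2.convexHull(((uv-[c0,r0]+.5)*S-.5).astype(np.float32))
            im=np.zeros(sub.shape,np.float32); cv2.fillConvexPoly(im,np.round(h*16).astype(np.int32),1.0,cv2.LINE_8,4)
            i=np.minimum(im,sub).sum(); u=np.maximum(im,sub).sum(); e-=i/u; ious.append(round(float(i/u),3))
        return ious if get else e
    best=None
    for y0 in (np.radians(np.arange(-90,90,15)) if yaw and len(x0)<3 else [x0[2] if yaw else 0]):
        v0=np.array([x0[0],x0[1],y0][:3 if yaw else 2])
        d=[8,8,.15][:len(v0)]
        sim=np.vstack([v0]+[v0+np.eye(len(v0))[i]*d[i] for i in range(len(v0))])
        o=minimize(res,v0,method="Nelder-Mead",options=dict(initial_simplex=sim,xatol=.02,fatol=1e-5,maxiter=300))
        if best is None or o.fun<best.fun: best=o
    return best.x,res(best.x,True)
def near(m,p,xyz,r):
    u=proj(p,[xyz])[0]; k=np.zeros(m.shape,np.uint8); cv2.circle(k,tuple(int(a) for a in u),r,1,-1)
    m=(m&(k>0)).astype(np.uint8)
    n,l,st,_=cv2.connectedComponentsWithStats(m); 
    if n<2: return m>0
    return l==1+np.argmax(st[1:,4])
E
python3 - <<'E'
from fit import *
P={n:env.snapshot(n) for n in ["top","scene"]}
def hsv(p): return [a.astype(int) for a in cv2.split(cv2.cvtColor(p["color"],cv2.COLOR_RGB2HSV))]
for n in P:
    for nm,w in dict(blue=(615,-165,8),green=(515,-365,8),yellow=(650,158,8),mat=(480,-130,0),t1=(497,195,13),board=(578,-5,3)).items():
        u=proj(P[n],[w])[0].astype(int); h,s,v=hsv(P[n]); print(n,nm,u,h[u[1],u[0]],s[u[1],u[0]],v[u[1],u[0]])
lim=dict(blue=(108,125,215,256),green=(60,80,150,256),yellow=(20,30,150,256))
for nm,w in dict(blue=(620,-168,8),green=(513,-363,8),yellow=(650,158,8)).items():
    vs=[]
    for n,p in P.items():
        h,s,v=hsv(p);a,b,c,d=lim[nm]; m=near((h>=a)&(h<=b)&(s>=c)&(s<=d),p,w,70); vs.append((p,m))
    for sel in (vs[:1],vs[1:],vs):
        print(nm,[m.sum() for _,m in sel],*fit(sel,box(100,140,0,18),w[:2]))
E
```

```text
top blue [382 170] 111 190 146
top green [459 206] 67 141 112
top yellow [261 160] 22 158 177
top mat [370 221] 110 174 76
top t1 [248 217] 68 69 115
top board [322 185] 176 155 66
scene blue [258 258] 110 200 166
scene green [164 243] 67 164 126
scene yellow [398 236] 24 183 196
scene mat [262 211] 108 175 93
scene t1 [388 184] 66 153 102
scene board [322 229] 0 78 36Traceback (most recent call last):
  File "<stdin>", line 13, in <module>
  File "fit.py", line 29, in fit
    o=minimize(res,v0,method="Nelder-Mead",options=dict(initial_simplex=sim,xatol=.02,fatol=1e-5,maxiter=300))
    res = _minimize_neldermead(fun, x0, args, callback, bounds=bounds,
                               **options)
    fsim[k] = func(sim[k])
              ~~~~^^^^^^^^
    fx = function(np.copy(x), *(wrapper_args + args))
  File "fit.py", line 18, in res
    r0,r1,c0,c1=max(ys.min()-15,0),ys.max()+15,max(xs.min()-15,0),xs.max()+15
                    ~~~~~~^^
    return umr_minimum(a, axis, None, out, keepdims, initial, where)
ValueError: zero-size array to reduction operation minimum which has no identity
```

```bash
cat >> fit.py <<'E'
def hsv(p): return [a.astype(int) for a in cv2.split(cv2.cvtColor(cv2.medianBlur(p["color"],3),cv2.COLOR_RGB2HSV))]
def seed(m,p,xyz,r):
    u=proj(p,[xyz])[0]; k=np.zeros(m.shape,np.uint8); cv2.circle(k,tuple(int(a) for a in u),r,1,-1)
    m=cv2.morphologyEx((m&(k>0)).astype(np.uint8),cv2.MORPH_CLOSE,np.ones((3,3)))
    n,l=cv2.connectedComponents(m); lab=l[int(u[1])-3:int(u[1])+4,int(u[0])-3:int(u[0])+4]; lab=lab[lab>0]
    return l==np.bincount(lab).argmax() if len(lab) else m>1
E
cat > run1.py <<'E'
from fit import *
P={n:env.snapshot(n) for n in ["top","scene"]}
lim=dict(blue=(104,120,130,256,0),green=(60,80,100,256,0),yellow=(17,32,110,256,0))
def go(nm,w,msk,shape,r,yaw=True):
    vs=[]
    for n,p in P.items():
        h,s,v=hsv(p); m=seed(msk(h,s,v),p,w,r)
        if m.sum()>8: vs.append((p,m))
        k=p["color"].copy(); 
        D[n][m]=(D[n][m]*.3+np.array([255,0,255])*.7).astype(np.uint8)
    for sel in ([vs[:1],vs[1:],vs] if len(vs)>1 else [vs]):
        if not sel: print(nm,"none");continue
        x,i=fit(sel,shape,w[:2],yaw); print(nm,[int(m.sum()) for _,m in sel],np.round(x[:2],1),np.round(np.degrees(x[2:]),1),i)
D={n:p["color"].copy() for n,p in P.items()}
go("blue",(620,-168,4),lambda h,s,v:(h>104)&(h<120)&(s>150)&(v>75),box(100,140,0,18),55)
go("green",(513,-363,4),lambda h,s,v:(h>58)&(h<82)&(s>100),box(100,140,0,18),60)
go("yellow",(650,158,4),lambda h,s,v:(((h>20)&(h<32)&(s>130))|((h>18)&(s>170)))&(v>60),box(100,140,0,18),55)
ter=np.vstack([box(20,44,0.6,19.6),box(14,44,19.6,26.6)+[3,0,0]])
for i,w in enumerate([(497,195,14),(495,110,14)]):
    go("term%d"%i,w,lambda h,s,v:(h>52)&(h<88)&(s>55)&(v>40),ter,16)
top=cyl(16,45.6,45.6)
for i,w in enumerate([(484,-75,45.6),(482,-170,45.6)]):
    w=tuple(w)
    go("cap%d"%i,w,lambda h,s,v:(s<60)&(v>110),top,14,False)
for n in D: cv2.imwrite("pics/m_%s.png"%n,cv2.resize(D[n][120:300,130:510,::-1],None,fx=2.1,fy=2.1))
E
python3 run1.py
```

```text
blue [1786] [ 624.2 -167.3] [-11.7] [0.867]
blue [2560] [ 621.9 -167.8] [-11.7] [0.906]
blue [1786, 2560] [ 621.9 -169. ] [-11.3] [0.866, 0.905]
green [1856] [ 513.8 -363.2] [11.8] [0.884]
green [2337] [ 512.5 -363.9] [11.3] [0.903]
green [1856, 2337] [ 512.9 -364.2] [12.] [0.882, 0.903]
yellow [1937] [648.4 154.9] [11.1] [0.949]
yellow [2484] [649.2 154.7] [10.8] [0.972]
yellow [1937, 2484] [648.9 154.8] [11.] [0.949, 0.971]
term0 [130] [494.8 193. ] [-175.5] [0.838]
term0 [174] [495.  192.3] [10.1] [0.842]
term0 [130, 174] [494.6 192.5] [4.9] [0.827, 0.839]
term1 [111] [491.1  87.2] [-1.] [0.747]
term1 [155] [492.3  87.4] [-2.7] [0.733]
term1 [111, 155] [491.5  87.8] [-0.7] [0.747, 0.73]
cap0 [77] [475.9 -66.5] [] [0.608]
cap0 [71] [475.6 -64.6] [] [0.658]
cap0 [77, 71] [475.7 -64.6] [] [0.606, 0.658]
cap1 [77] [ 475.9 -189.5] [] [0.606]
cap1 [76] [ 476.2 -188.6] [] [0.656]
cap1 [77, 76] [ 476.3 -188.7] [] [0.607, 0.655]
```

View pics/m_top.png

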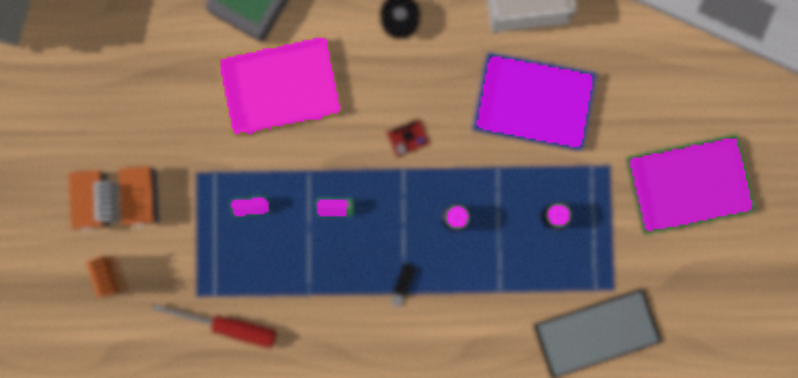

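View pics/m_scene.png

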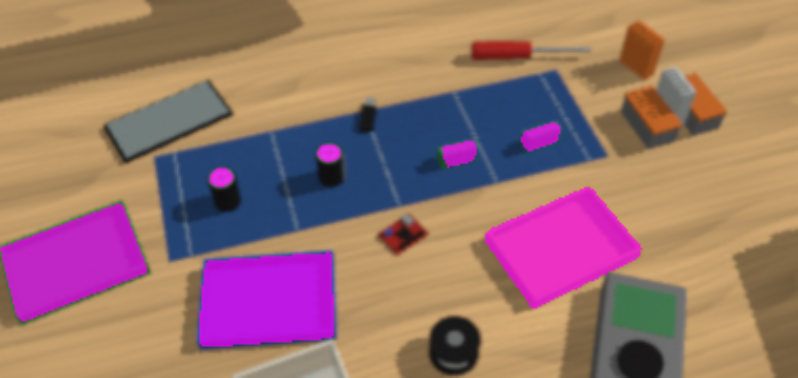

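Trays fit consistently in both views (spread of about 2 mm). I'll refine the heatsink, organiser and second terminal block next.

```bash
sed -i '/^go("/d;/^for i,w/,/^    go/d' run1.py
python3 - <<'E'
s=open('run1.py').read().split('for n in D')[0]
s=s[:s.index('ter=')]+'''
ter=np.vstack([box(20,44,0.6,19.6),box(14,44,19.6,26.6)+[3,0,0]])
go("term1",(493,88,14),lambda h,s,v:(h>52)&(h<88)&(s>55)&(v>40),ter,20)
go("term0",(495,193,14),lambda h,s,v:(h>52)&(h<88)&(s>55)&(v>40),ter,20)
go("hs",(495,360,60),lambda h,s,v:(s<60)&(v>70),box(46,20,36,64),25)
P2=P; 
for n in P:
    P={n:P2[n]}
    go("org"+n,(500,335,30),lambda h,s,v:(h<14)&(s>140)&(v>60),box(72,40,20,34),30)
    go("org"+n,(500,390,30),lambda h,s,v:(h<14)&(s>140)&(v>60),box(72,40,20,34),30)
for n in D: cv2.imwrite("pics/n_%s.png"%n,cv2.resize(D[n][110:270,140:520,::-1],None,fx=2.1,fy=2.1))
'''
open('run2.py','w').write(s)
E
python3 run2.py
```

```text
term1 [131] [491.   85.8] [-0.9] [0.878]
term1 [181] [492.2  85. ] [-0.8] [0.85]
term1 [131, 181] [491.6  85.9] [-0.6] [0.876, 0.844]
term0 [133] [494.9 193.6] [-176.] [0.852]
term0 [175] [495.4 192.1] [8.9] [0.847]
term0 [133, 175] [494.6 192.8] [5.7] [0.841, 0.839]
hs [207] [501.2 364.7] [0.4] [0.879]
hs [277] [504.3 362.2] [-2.] [0.83]
hs [207, 277] [502.5 364.1] [0.5] [0.859, 0.799]
orgtop [414] [510.3 334. ] [5.2] [0.874]
orgtop [318] [507.  398.6] [0.6] [0.671]
orgscene [331] [505.8 335.2] [-180.5] [0.761]
orgscene [215] [507.  410.7] [-26.6] [0.536]
```

View pics/n_top.png

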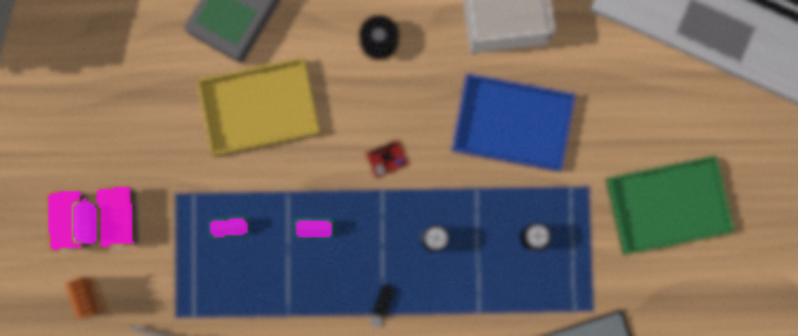

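View pics/n_scene.png

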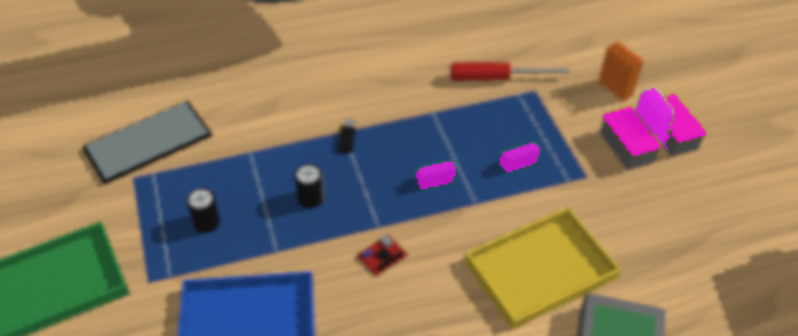

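```bash
cat > mv.py <<'E'
import sys
from h import *
from scipy.spatial.transform import Rotation as R
def st():
    s=env.state(); q=np.array(s["ee_rot"]); r=R.from_quat([q[1],q[2],q[3],q[0]])
    return s,r
if __name__=="__main__":
    s,r=st(); M=r.as_matrix()
    yaw=np.degrees(np.arctan2(M[1,0],M[0,0]))
    print("t",round(s["t"],2),"pos",np.round(s["tool_pos"],1),"yaw",round(yaw,2),"tilt z",np.round(M[:,2],3),"open",round(s["opening"],3),"F",np.round(s["force"],1))
    if len(sys.argv)>3:
        t=np.array([float(a) for a in sys.argv[1:4]])
        print("delta",np.round(M.T@(t-s["tool_pos"]),1))
    if len(sys.argv)>4:
        g=np.radians(float(sys.argv[4])); c,si=np.cos(g),np.sin(g)
        T=np.array([[c,si,0],[si,-c,0],[0,0,-1]])
        print("dr",np.round((r.inv()*R.from_matrix(T)).as_rotvec(),3))
E
python3 mv.py 476 -189 160 0
python3 - <<'E'
from h import *
p=env.snapshot("wrist"); K,d,r,t=cam(p); Rm=cv2.Rodrigues(r)[0]; s=env.state()
print("cam pos",(-Rm.T@t).ravel(), "axis",Rm[2], "tcp px",proj(p,[s["tool_pos"]]))
E
```

```text
t 1.35 pos [ 183.3 -518.5  196.1] yaw -70.53 tilt z [ 0. -0. -1.] open 1.0 F [-0.2 -0.4 -0.3]
delta [-213.1 -385.8   36.1]
dr [-0.    -0.    -1.231]
cam pos [ 253.02584447 -493.50543043  373.58576857] axis [-0.27476408 -0.09656479 -0.95665038] tcp px [[319.20387427 223.70631441]]
```

```bash
python3 -m inch '{"delta_pos":[[-27,-48,4],[-53,-96,9],[-80,-145,13],[-107,-193,18],[-133,-241,22],[-160,-289,27],[-187,-338,31],[-213,-386,36]],"dr":[[0,0,-0.154],[0,0,-0.308],[0,0,-0.462],[0,0,-0.616],[0,0,-0.77],[0,0,-0.924],[0,0,-1.078],[0,0,-1.231]],"claw":[0,0,0,0,0,0,0,0]}'
python3 mv.py 476 -189 16 0
python3 - <<'E'
from h import *
p=env.snapshot("wrist"); save(p,"w1.png",None,1.25)
print(proj(p,[[476,-189,45.6],[476,-66,45.6]]))
E
```

```text
t: 2.4
tool_pos: [477.4, -187.6, 160.3]
ee_rot: [0.0, 1.0, 0.003, 0.0]
force: [1.2, -1.2, 0.7]
opening: 0.997
t 2.4 pos [ 477.4 -187.6  160.3] yaw 0.3 tilt z [ 0.001 -0.001 -1.   ] open 0.997 F [ 1.2 -1.2  0.7]
delta [ -1.6   1.3 144.3]
dr [ 0.001 -0.001  0.005]
[[317.02240671 177.19069068]
 [317.7268241   31.35944581]]
```

View pics/w1.png

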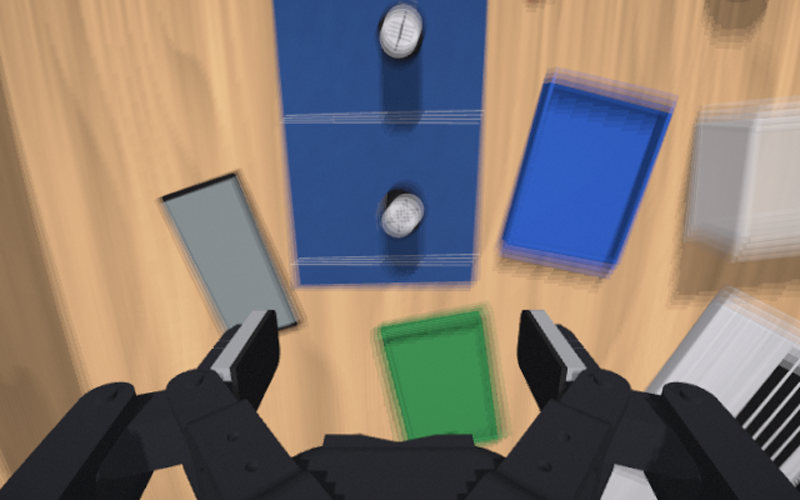

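The wrist view shows the near capacitor's top at about (403,216) and the second at (402,30), a few pixels from my prediction, with some motion blur. I'll take a settled shot and fit it.

```bash
cat > capfit.py <<'E'
from fit import *
import sys
p=env.snapshot("wrist"); p=env.snapshot("wrist")
for w in [(476,-189,45.6),(476,-66,45.6)]:
    h,s,v=hsv(p)
    m=seed((s<70)&(v>110),p,w,32); print(m.sum(),*fit([(p,m)],cyl(16,45.6,45.6),w[:2],False))
E
python3 capfit.py; python3 mv.py
```

```text
597 [ 478.25616042 -191.53098278] [0.644]
832 [476.6053886  -68.14629607] [0.645]
t 2.55 pos [ 477.2 -187.   159.6] yaw 0.25 tilt z [-0.001  0.    -1.   ] open 0.995 F [-0.2 -0.2 -0.8]
```

```bash
sed -i 's/cyl(16,45.6,45.6)/cyl(R,45.6,45.6)/; s/^for w/for R in (12.5,13,13.5):\n for w/; s/^    h,s/     h,s/; s/^    m=/     m=/' capfit.py; python3 capfit.py
python3 - <<'E'
from fit import *
for n in ("top","scene"):
  p=env.snapshot(n)
  for w in [(478,-190,45.6),(477,-67,45.6)]:
    h,s,v=hsv(p); m=seed((s<60)&(v>110),p,w,14); print(n,m.sum(),*fit([(p,m)],cyl(13,45.6,45.6),w[:2],False))
E
```

```text
587 [ 476.91576296 -188.6666305 ] [0.951]
816 [476.44212005 -65.06174266] [0.958]
587 [ 476.99270758 -188.74641428] [0.933]
816 [476.46560133 -65.03529137] [0.936]
587 [ 476.90040943 -188.69660574] [0.875]
816 [476.43913562 -65.36434549] [0.873]
top 62 [ 477.42230988 -187.33595657] [0.706]
top 84 [476.29305696 -65.66007209] [0.885]
scene 77 [ 477.02359701 -190.15415977] [0.87]
scene 71 [476.27869225 -65.93787098] [0.868]
```

```bash
python3 -m inch '{"delta_pos":[[0,1.7,50],[0,1.7,100],[0,1.7,130],[0,1.7,144],[0,1.7,144],[0,1.7,144],[0,1.7,144],[0,1.7,144]],"dr":[[0,0,0],[0,0,0],[0,0,0],[0,0,0],[0,0,0],[0,0,0],[0,0,0],[0,0,0]],"claw":[0,0,0,0,0,1,1,1]}' 35
python3 mv.py
```

```text
t: 3.75
tool_pos: [477.0, -191.1, 17.2]
ee_rot: [0.001, 1.0, 0.0, 0.001]
force: [-0.6, 0.0, 0.2]
opening: 0.378
t 3.75 pos [ 477.  -191.1   17.2] yaw 0.01 tilt z [ 0.002 -0.001 -1.   ] open 0.378 F [-0.6  0.   0.2]
```

```bash
python3 -m inch '{"delta_pos":[[0,0,-45],[25,2,-60],[75,5,-60],[120,8,-60],[140,8,-60],[140,8,-40],[140,8,-15],[140,8,-7]],"dr":[[0,0,0],[0,0,0],[0,0,0],[0,0,0],[0,0,0],[0,0,0],[0,0,0],[0,0,0]],"claw":[1,1,1,1,1,1,1,1]}'
python3 mv.py
python3 - <<'E'
from h import *
p=env.snapshot("wrist"); save(p,"w2.png",None,1.25)
E
```

```text
t: 4.75
tool_pos: [613.1, -197.9, 19.5]
ee_rot: [-0.001, 1.0, -0.0, -0.003]
force: [-0.7, -0.1, -1.3]
opening: 0.0
t 4.75 pos [ 613.1 -197.9   19.5] yaw -0.01 tilt z [-0.006  0.002 -1.   ] open 0.0 F [-0.7 -0.1 -1.3]
```

View pics/w2.png

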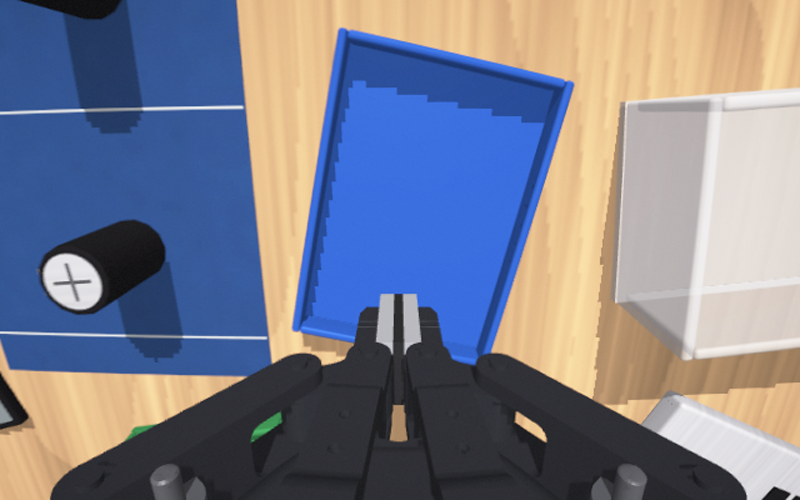

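The fingers hadn't finished closing when I lifted, so the grasp came up empty. The capacitor is still standing on the mat at about (75,280). I'll raise, reopen and go back over it.

```bash
python3 -m inch '{"delta_pos":[[0,0,-55],[0,0,-110],[-30,0,-137],[-80,0,-137],[-125,-2,-137],[-140,-2,-137],[-140,-2,-137],[-140,-2,-137]],"dr":[[0,0,0],[0,0,0],[0,0,0],[0,0,0],[0,0,0],[0,0,0],[0,0,0],[0,0,0]],"claw":[0,0,0,0,0,0,0,0]}'
sed -i 's/(12.5,13,13.5)/(13,)/' capfit.py; python3 capfit.py; python3 mv.py 477 -189 16 0
python3 - <<'E'
from h import *
p=env.snapshot("wrist"); save(p,"w3.png",None,1.25)
E
```

```text
t: 5.8
tool_pos: [477.2, -197.0, 160.4]
ee_rot: [0.0, 1.0, 0.0, 0.001]
force: [-0.2, -0.2, 0.2]
opening: 0.998
597 [ 477.0273037  -188.39836502] [0.928]
840 [476.50712186 -64.58250016] [0.938]
t 5.9 pos [ 477.2 -196.9  159.9] yaw 0.03 tilt z [ 0.  0. -1.] open 0.999 F [ 0.1 -0.1  0.4]
delta [ -0.3  -7.8 143.9]
dr [-0.    -0.     0.001]
```

View pics/w3.png

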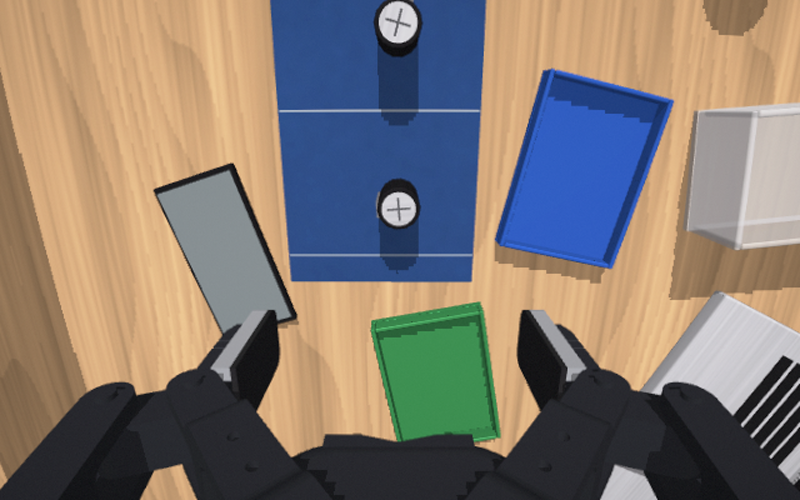

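The capacitor is undisturbed at (477,-188.5). I'll grasp again with a longer close.

```bash
python3 -m inch '{"delta_pos":[[0,-8,60],[0,-8,115],[0,-8,140],[0,-8,144],[0,-8,144],[0,-8,144],[0,-8,144],[0,-8,144]],"dr":[[0,0,0],[0,0,0],[0,0,0],[0,0,0],[0,0,0],[0,0,0],[0,0,0],[0,0,0]],"claw":[0,0,0,0.3,1,1,1,1]}' 40
python3 -m inch '{"delta_pos":[[0,0,0],[0,0,0],[0,0,0],[0,0,-15],[0,0,-40],[20,3,-60],[60,6,-60],[100,8,-60]],"dr":[[0,0,0],[0,0,0],[0,0,0],[0,0,0],[0,0,0],[0,0,0],[0,0,0],[0,0,0]],"claw":[1,1,1,1,1,1,1,1]}' 40
```

```text
t: 6.95
tool_pos: [476.7, -189.1, 17.0]
ee_rot: [0.0, 1.0, -0.0, 0.001]
force: [1.2, -0.4, -0.0]
opening: -0.0
t: 7.95
tool_pos: [578.0, -197.4, 78.3]
ee_rot: [0.001, 1.0, -0.0, 0.001]
force: [-0.2, -0.1, 0.2]
opening: -0.004
```

Run:
```python
from h import *
p=env.snapshot("wrist"); save(p,"w4.png",None,1.0)
p=env.snapshot("scene"); save(p,"s4.png",(90,300,120,460),2.3)
```

```text
(no output)
```

View pics/w4.png

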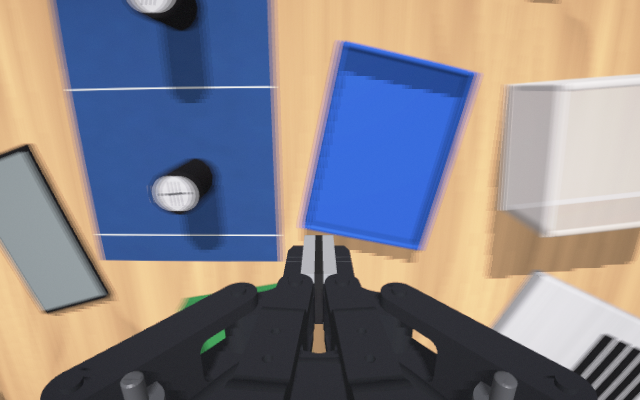

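View pics/s4.png

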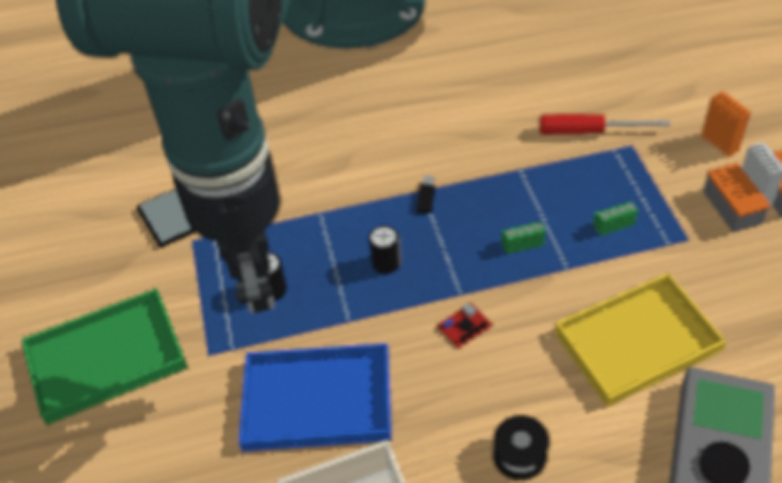

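The fingers shut on nothing although the TCP reading matched the capacitor. I need to compare the gripper's real position with the reading.

```bash
python3 capfit.py; python3 mv.py
python3 - <<'E'
from h import *
s=env.state()["tool_pos"]; print(s, env.state()["q"])
for n in ("top","scene","wrist"):
    p=env.snapshot(n); u=proj(p,[s,[476.8,-188.6,45.6],[476.8,-188.6,0.6],s+[0,0,80]]); print(n,np.round(u))
    im=p["color"].copy()
    for k,c in zip(u,[(255,0,255),(255,255,0),(0,255,255),(255,0,0)]): cv2.circle(im,tuple(int(round(a)) for a in k),2,c,-1)
    p["color"]=im; r,c=int(u[0][1]),int(u[0][0]); 
    save(p,"d_%s.png"%n,(max(r-60,0),r+60,max(c-100,0),c+60) if n!="wrist" else None,5 if n!="wrist" else 1)
E
```

```text
1047 [ 477.04164038 -188.53549823] [0.94]
t 8.15 pos [ 576.4 -196.8   76.5] yaw 0.03 tilt z [-0. -0. -1.] open -0.003 F [-0.7 -0.2 -0.7]
[ 576.42802319 -196.78055059   76.47835243] [-4.21837348e-01  2.68279300e-01  1.40039682e+00 -3.32714745e-04
  1.47324431e+00 -4.22341628e-01]
top [[400. 181.]
 [396. 222.]
 [393. 222.]
 [406. 177.]]
scene [[236. 230.]
 [235. 204.]
 [239. 215.]
 [230. 207.]]
wrist [[320. 225.]
 [172. 195.]
 [195. 178.]
 [322. 313.]]Traceback (most recent call last):
  File "capfit.py", line 7, in <module>
    m=seed((s<70)&(v>110),p,w,32); print(m.sum(),*fit([(p,m)],cyl(R,45.6,45.6),w[:2],False))
                                                  ~~~^^^^^^^^^^^^^^^^^^^^^^^^^^^^^^^^^^^^^^
  File "fit.py", line 29, in fit
    o=minimize(res,v0,method="Nelder-Mead",options=dict(initial_simplex=sim,xatol=.02,fatol=1e-5,maxiter=300))
    res = _minimize_neldermead(fun, x0, args, callback, bounds=bounds,
                               **options)
    fsim[k] = func(sim[k])
              ~~~~^^^^^^^^
    fx = function(np.copy(x), *(wrapper_args + args))
  File "fit.py", line 18, in res
    r0,r1,c0,c1=max(ys.min()-15,0),ys.max()+15,max(xs.min()-15,0),xs.max()+15
                    ~~~~~~^^
    return umr_minimum(a, axis, None, out, keepdims, initial, where)
ValueError: zero-size array to reduction operation minimum which has no identity
```

View pics/d_top.png

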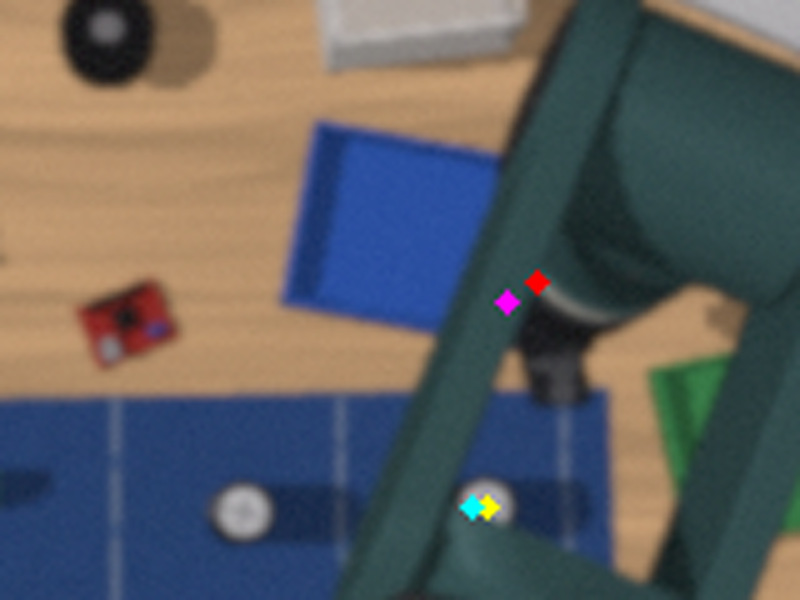

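View pics/d_scene.png

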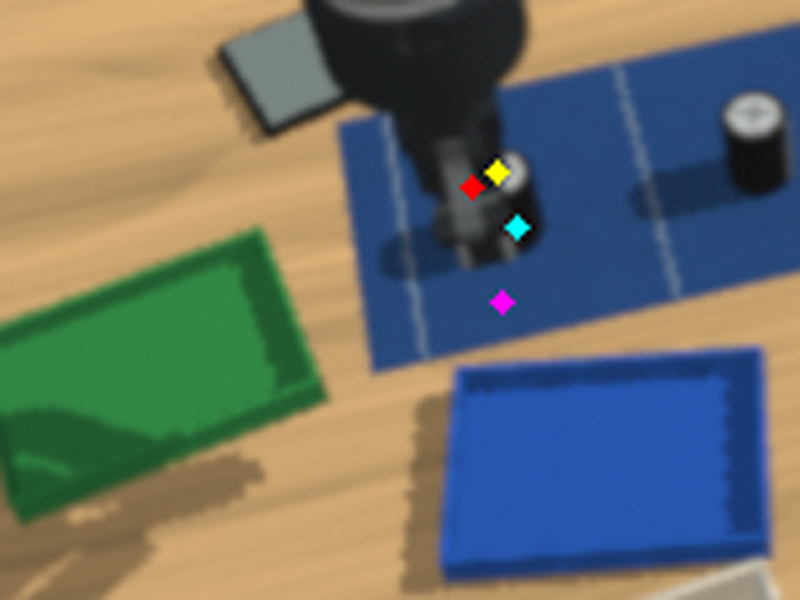

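View pics/d_wrist.png

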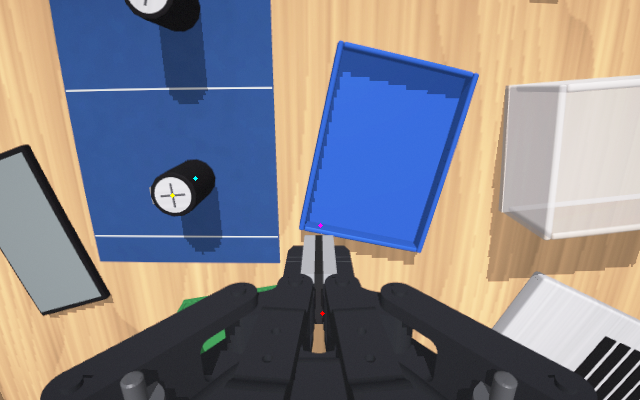

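Run:
```python
from h import *
P={n:env.snapshot(n) for n in("scene","wrist")}; save(P["scene"],"e_s.png",(185,240,200,270),10); save(P["wrist"],"e_w.png",(210,290,270,370),6)
def ray(p,uv):
    a=back(p,[uv],0)[0]; b=back(p,[uv],150)[0]; d=b-a; return a,d/np.linalg.norm(d)
s=env.state()["tool_pos"]
for us in [(233.5,221),(233.5,223)]:
  for uw in [(318,236)]:
    a,d=ray(P["scene"],us); b,e=ray(P["wrist"],uw)
    k=np.linalg.lstsq(np.c_[d,-e],b-a,rcond=None)[0]; x,y=a+k[0]*d,b+k[1]*e; print(x,y,"offset from tcp",(x+y)/2-s,"gap",np.linalg.norm(x-y))
```

```text
[ 572.15578232 -197.64270315  104.32504574] [ 574.91293715 -192.33300552  101.87387029] offset from tcp [-1.95887806  1.88238928 26.4988705 ] gap 6.465528034454189
[ 572.81049708 -198.72975743   98.55505662] [ 574.90830173 -194.71772139   96.70292231] offset from tcp [-1.63383839  0.1465042  21.02840195] gap 4.891586560212873
```

View pics/e_s.png

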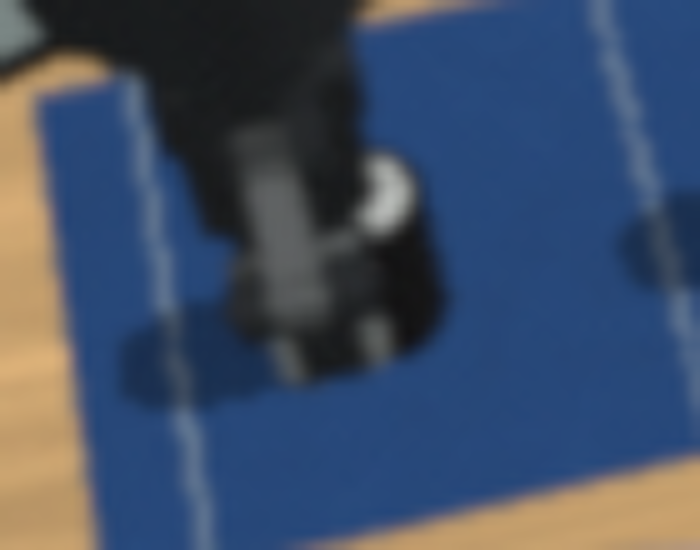

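View pics/e_w.png

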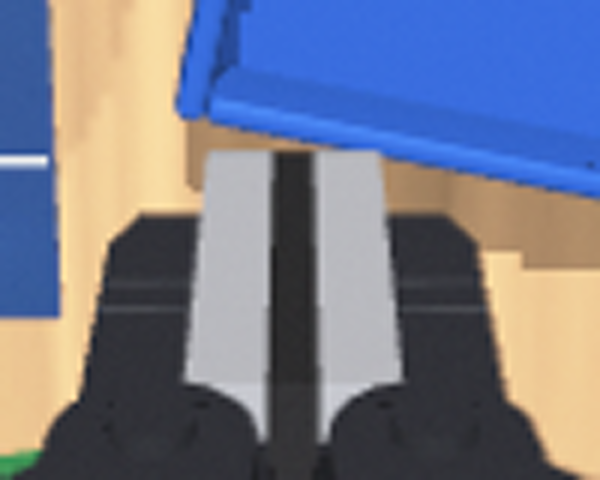

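In the scene view the real fingertips appear about 25 mm above the reported TCP. The shut fingers would then have passed just over the capacitor, which fits both misses. I'll move the closed gripper to a clear spot on the mat, go low and measure the tip offset properly.

```bash
python3 mv.py 477 -128 60 0; python3 -m inch '{"delta_pos":[[-20,-15,0],[-60,-45,0],[-99,-69,0],[-99,-69,0],[-99,-69,30],[-99,-69,60],[-99,-69,72],[-99,-69,72]],"dr":[[0,0,0],[0,0,0],[0,0,0],[0,0,0],[0,0,0],[0,0,0],[0,0,0],[0,0,0]],"claw":[1,1,1,1,1,1,1,1]}'
python3 - <<'E'
from h import *
s=env.state(); print(s["tool_pos"],s["force"]); s=s["tool_pos"]
for n in("scene","wrist"):
    p=env.snapshot(n); u=proj(p,[s]); print(n,np.round(u,1)); r,c=int(u[0][1]),int(u[0][0]); save(p,"f_%s.png"%n,(r-50,r+30,c-50,c+50) if n=="scene" else None,7 if n=="scene" else 1)
E
```

```text
t 8.4 pos [ 575.5 -196.9   76.6] yaw -0.03 tilt z [ 0. -0. -1.] open -0.002 F [-1.  -0.3  0.1]
delta [-98.5 -68.8  16.6]
dr [ 0. -0. -0.]
t: 9.4
tool_pos: [477.1, -128.0, 3.7]
ee_rot: [-0.0, 1.0, -0.0, -0.001]
force: [0.1, 0.4, 0.0]
opening: -0.003
[ 477.12283767 -128.00966422    3.70009647] [0.08318162 0.36480847 0.04456864]
scene [[262.9 209.2]]
wrist [[317.5 223.6]]
```

View pics/f_scene.png

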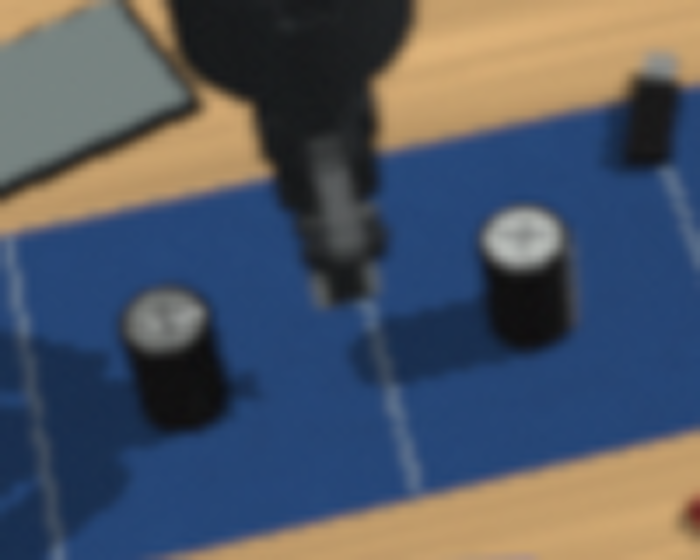

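View pics/f_wrist.png

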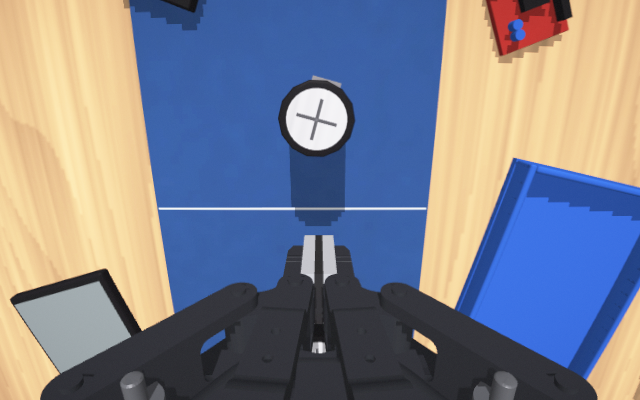

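```bash
python3 -m inch '{"delta_pos":[[0,0,3],[0,0,6],[0,0,9],[0,0,11],[0,0,13],[0,0,14],[0,0,15],[0,0,15]],"dr":[[0,0,0],[0,0,0],[0,0,0],[0,0,0],[0,0,0],[0,0,0],[0,0,0],[0,0,0]],"claw":[1,1,1,1,1,1,1,1]}'
python3 - <<'E'
from h import *
s=env.state(); print(s["tool_pos"],s["force"]); s=s["tool_pos"]
for n in("scene",):
    p=env.snapshot(n); u=proj(p,[s]); print(n,np.round(u,1)); r,c=int(u[0][1]),int(u[0][0]); save(p,"g_%s.png"%n,(159,239,212,312),7)
E
```

```text
t: 10.5
tool_pos: [477.2, -127.8, -10.9]
ee_rot: [0.0, 1.0, 0.0, -0.0]
force: [0.1, 0.1, 1.4]
opening: 0.001
[ 477.22715043 -127.80708243  -10.92432125] [0.05271708 0.11030599 1.36690529]
scene [[263.6 212.8]]
```

View pics/g_scene.png

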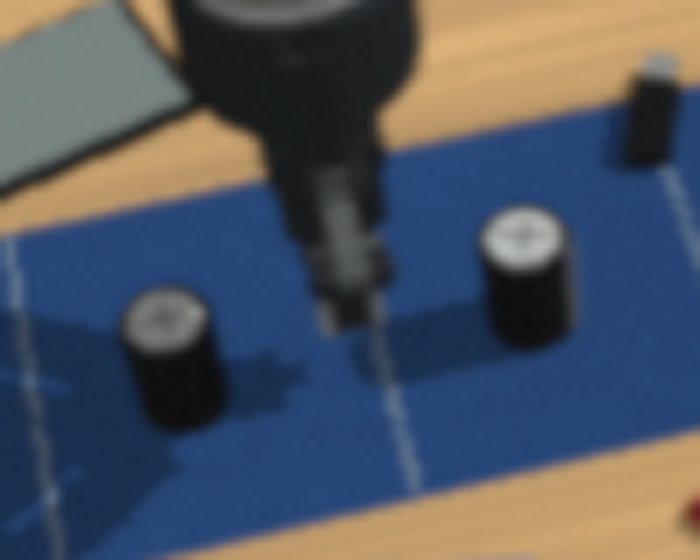

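The reported TCP is now at -11 mm with no contact, so the real tips really are well above it. I'll continue in small steps until I feel the mat.

```bash
python3 -m inch '{"delta_pos":[[0,0,1],[0,0,2],[0,0,3],[0,0,4],[0,0,5],[0,0,6],[0,0,6],[0,0,6]],"dr":[[0,0,0],[0,0,0],[0,0,0],[0,0,0],[0,0,0],[0,0,0],[0,0,0],[0,0,0]],"claw":[1,1,1,1,1,1,1,1]}'; python3 mv.py
```

```text
t: 11.55
tool_pos: [477.3, -127.8, -16.9]
ee_rot: [0.0, 1.0, -0.0, 0.0]
force: [-0.2, 0.5, 0.3]
opening: -0.001
t 11.55 pos [ 477.3 -127.8  -16.9] yaw -0.0 tilt z [ 0. -0. -1.] open -0.001 F [-0.2  0.5  0.3]
```

```bash
python3 -m inch '{"delta_pos":[[0,0,0.5],[0,0,1],[0,0,1.5],[0,0,2],[0,0,2.5],[0,0,3],[0,0,3],[0,0,3]],"dr":[[0,0,0],[0,0,0],[0,0,0],[0,0,0],[0,0,0],[0,0,0],[0,0,0],[0,0,0]],"claw":[1,1,1,1,1,1,1,1]}'; python3 mv.py
```

```text
t: 12.55
tool_pos: [477.3, -127.8, -19.9]
ee_rot: [0.0, 1.0, 0.0, 0.0]
force: [-0.2, -0.0, 0.2]
opening: -0.001
t 12.55 pos [ 477.3 -127.8  -19.9] yaw 0.0 tilt z [ 0. -0. -1.] open -0.001 F [-0.2 -0.   0.2]
```

```bash
python3 -m inch '{"delta_pos":[[0,0,0.5],[0,0,1],[0,0,1.5],[0,0,2],[0,0,2],[0,0,2],[0,0,2],[0,0,2]],"dr":[[0,0,0],[0,0,0],[0,0,0],[0,0,0],[0,0,0],[0,0,0],[0,0,0],[0,0,0]],"claw":[1,1,1,1,1,1,1,1]}'; python3 mv.py
python3 - <<'E'
from h import *
p=env.snapshot("scene"); save(p,"h_s.png",(159,239,212,312),7)
p=env.snapshot("wrist"); save(p,"h_w.png",None,1)
E
```

```text
t: 13.55
tool_pos: [477.3, -127.8, -21.9]
ee_rot: [0.0, 1.0, -0.0, 0.0]
force: [-0.9, 0.3, -0.5]
opening: -0.004
t 13.55 pos [ 477.3 -127.8  -21.9] yaw -0.0 tilt z [ 0. -0. -1.] open -0.004 F [-0.9  0.3 -0.5]
```

View pics/h_s.png

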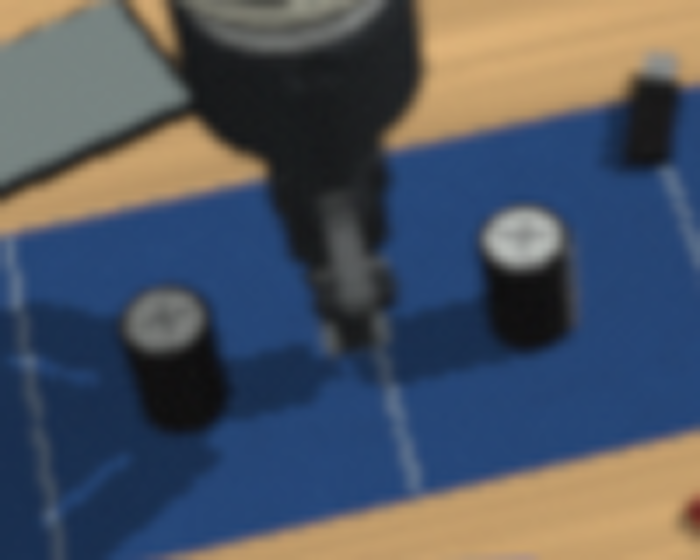

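View pics/h_w.png

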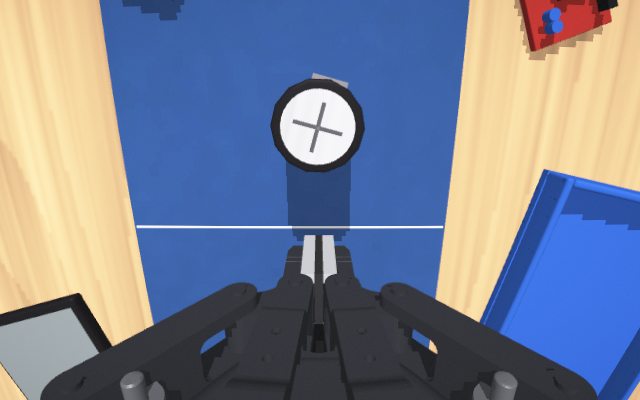

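```bash
python3 -m inch '{"delta_pos":[[0,0,0.4],[0,0,0.8],[0,0,1.2],[0,0,1.6],[0,0,2],[0,0,2],[0,0,2],[0,0,2]],"dr":[[0,0,0],[0,0,0],[0,0,0],[0,0,0],[0,0,0],[0,0,0],[0,0,0],[0,0,0]],"claw":[1,1,1,1,1,1,1,1]}'; python3 mv.py
```

```text
t: 14.65
tool_pos: [477.3, -127.8, -23.9]
ee_rot: [0.0, 1.0, 0.0, 0.0]
force: [-0.3, -0.1, 0.9]
opening: -0.004
t 14.65 pos [ 477.3 -127.8  -23.9] yaw 0.0 tilt z [ 0. -0. -1.] open -0.004 F [-0.3 -0.1  0.9]
```

```bash
python3 -m inch '{"delta_pos":[[0,0,0.4],[0,0,0.8],[0,0,1.2],[0,0,1.6],[0,0,2],[0,0,2],[0,0,2],[0,0,2]],"dr":[[0,0,0],[0,0,0],[0,0,0],[0,0,0],[0,0,0],[0,0,0],[0,0,0],[0,0,0]],"claw":[1,1,1,1,1,1,1,1]}'; python3 mv.py
```

```text
t: 15.65
tool_pos: [477.3, -127.8, -25.9]
ee_rot: [0.0, 1.0, 0.0, 0.0]
force: [-0.6, -0.4, 0.0]
opening: -0.0
t 15.65 pos [ 477.3 -127.8  -25.9] yaw 0.0 tilt z [ 0. -0. -1.] open -0.0 F [-0.6 -0.4  0. ]
```

```bash
python3 -m inch '{"delta_pos":[[0,0,0.3],[0,0,0.6],[0,0,0.9],[0,0,1.2],[0,0,1.5],[0,0,1.5],[0,0,1.5],[0,0,1.5]],"dr":[[0,0,0],[0,0,0],[0,0,0],[0,0,0],[0,0,0],[0,0,0],[0,0,0],[0,0,0]],"claw":[1,1,1,1,1,1,1,1]}'; python3 mv.py
```

```text
t: 16.65
tool_pos: [477.3, -127.8, -27.4]
ee_rot: [0.0, 1.0, -0.0, 0.0]
force: [0.3, 0.9, -0.1]
opening: -0.003
t 16.65 pos [ 477.3 -127.8  -27.4] yaw -0.0 tilt z [ 0. -0. -1.] open -0.003 F [ 0.3  0.9 -0.1]
```

Run:
```python
from h import *
p=env.snapshot("scene"); save(p,"i_s.png",(184,224,242,292),14)
```

```text
(no output)
```

View pics/i_s.png

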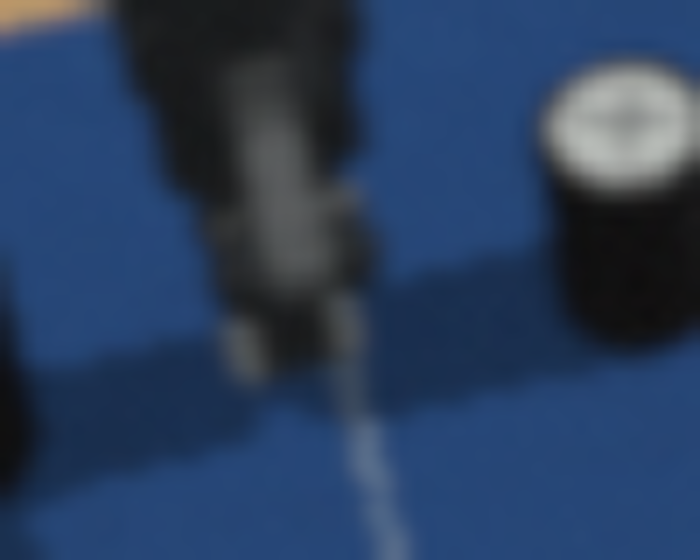

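```bash
python3 -m inch '{"delta_pos":[[0,0,0.3],[0,0,0.6],[0,0,0.9],[0,0,1.2],[0,0,1.5],[0,0,1.5],[0,0,1.5],[0,0,1.5]],"dr":[[0,0,0],[0,0,0],[0,0,0],[0,0,0],[0,0,0],[0,0,0],[0,0,0],[0,0,0]],"claw":[1,1,1,1,1,1,1,1]}'; python3 mv.py
```

```text
t: 17.7
tool_pos: [477.3, -127.8, -28.9]
ee_rot: [0.0, 1.0, 0.0, 0.0]
force: [-0.1, -0.7, -0.1]
opening: -0.001
t 17.7 pos [ 477.3 -127.8  -28.9] yaw 0.0 tilt z [ 0. -0. -1.] open -0.001 F [-0.1 -0.7 -0.1]
```

```bash
python3 -m inch '{"delta_pos":[[0,0,0.3],[0,0,0.6],[0,0,0.9],[0,0,1.2],[0,0,1.5],[0,0,1.5],[0,0,1.5],[0,0,1.5]],"dr":[[0,0,0],[0,0,0],[0,0,0],[0,0,0],[0,0,0],[0,0,0],[0,0,0],[0,0,0]],"claw":[1,1,1,1,1,1,1,1]}'; python3 mv.py
```

```text
t: 18.7
tool_pos: [477.3, -127.8, -30.4]
ee_rot: [0.0, 1.0, 0.0, 0.0]
force: [0.2, 0.2, 0.4]
opening: -0.003
t 18.7 pos [ 477.3 -127.8  -30.4] yaw 0.0 tilt z [ 0. -0. -1.] open -0.003 F [0.2 0.2 0.4]
```

```bash
python3 -m inch '{"delta_pos":[[0,0,0.3],[0,0,0.6],[0,0,0.9],[0,0,1.2],[0,0,1.5],[0,0,1.5],[0,0,1.5],[0,0,1.5]],"dr":[[0,0,0],[0,0,0],[0,0,0],[0,0,0],[0,0,0],[0,0,0],[0,0,0],[0,0,0]],"claw":[1,1,1,1,1,1,1,1]}'; python3 mv.py
```

```text
t: 19.7
tool_pos: [477.3, -127.8, -31.9]
ee_rot: [0.0, 1.0, 0.0, 0.0]
force: [-0.2, 0.7, 0.2]
opening: -0.0
t 19.7 pos [ 477.3 -127.8  -31.9] yaw 0.0 tilt z [ 0. -0. -1.] open -0.0 F [-0.2  0.7  0.2]
```

Run:
```python
from h import *
p=env.snapshot("scene"); save(p,"j_s.png",(184,224,242,292),14)
p=env.snapshot("wrist"); save(p,"j_w.png",(150,330,200,440),3)
```

```text
(no output)
```

View pics/j_s.png

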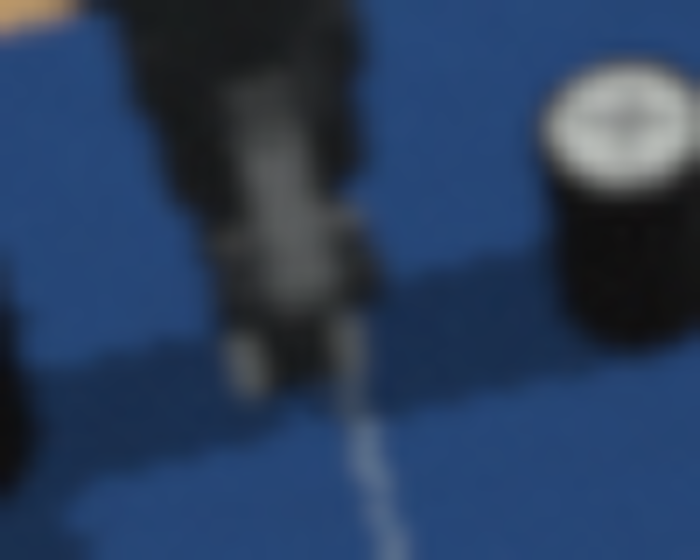

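View pics/j_w.png

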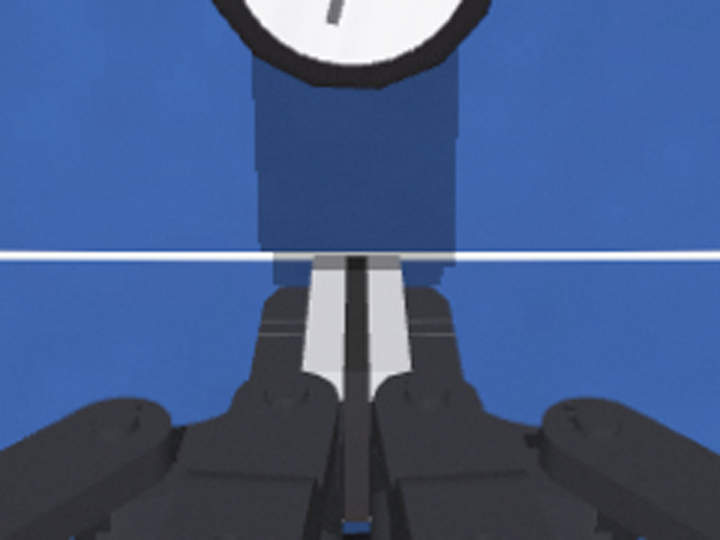

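```bash
python3 - <<'E'
from h import *
p=env.snapshot("wrist")
for z in (0,5,10,15,20): print(z,np.round(back(p,[[318.5,235]],z)[0],1))
E
python3 -m inch '{"delta_pos":[[0,0,0.3],[0,0,0.6],[0,0,0.9],[0,0,1.2],[0,0,1.5],[0,0,1.5],[0,0,1.5],[0,0,1.5]],"dr":[[0,0,0],[0,0,0],[0,0,0],[0,0,0],[0,0,0],[0,0,0],[0,0,0],[0,0,0]],"claw":[1,1,1,1,1,1,1,1]}'; python3 mv.py
```

```text
0 [ 477.  -119.7    0. ]
5 [ 477.  -117.5    5. ]
10 [ 477.  -115.2   10. ]
15 [ 477.  -112.9   15. ]
20 [ 477.  -110.6   20. ]
t: 20.85
tool_pos: [477.3, -127.8, -33.4]
ee_rot: [0.0, 1.0, -0.0, 0.0]
force: [-0.3, -0.5, 0.2]
opening: -0.002
t 20.85 pos [ 477.3 -127.8  -33.4] yaw -0.0 tilt z [ 0. -0. -1.] open -0.002 F [-0.3 -0.5  0.2]
```

```bash
python3 -m inch '{"delta_pos":[[0,0,0.3],[0,0,0.6],[0,0,0.9],[0,0,1.2],[0,0,1.5],[0,0,1.5],[0,0,1.5],[0,0,1.5]],"dr":[[0,0,0],[0,0,0],[0,0,0],[0,0,0],[0,0,0],[0,0,0],[0,0,0],[0,0,0]],"claw":[1,1,1,1,1,1,1,1]}'; python3 mv.py
```

```text
t: 21.85
tool_pos: [477.3, -127.8, -34.9]
ee_rot: [0.0, 1.0, 0.0, 0.0]
force: [0.4, -0.4, -0.4]
opening: 0.006
t 21.85 pos [ 477.3 -127.8  -34.9] yaw 0.0 tilt z [ 0. -0. -1.] open 0.006 F [ 0.4 -0.4 -0.4]
```

```bash
python3 -m inch '{"delta_pos":[[0,0,0.3],[0,0,0.6],[0,0,0.9],[0,0,1.2],[0,0,1.5],[0,0,1.5],[0,0,1.5],[0,0,1.5]],"dr":[[0,0,0],[0,0,0],[0,0,0],[0,0,0],[0,0,0],[0,0,0],[0,0,0],[0,0,0]],"claw":[1,1,1,1,1,1,1,1]}'; python3 mv.py
```

```text
t: 22.85
tool_pos: [477.3, -127.9, -35.2]
ee_rot: [0.0, 1.0, 0.0, 0.0]
force: [-2.6, 1.1, 7.6]
opening: -0.001
t 22.85 pos [ 477.3 -127.9  -35.2] yaw 0.0 tilt z [ 0. -0. -1.] open -0.001 F [-2.6  1.1  7.6]
```

Contact came at a reported z of about -35.1, on the mat at 0.6. The shut fingertips are therefore about 35.7 mm above the reported TCP, and I'll plan with that offset. I'm going back to the capacitor at (477,-188.6).

```bash
python3 -m inch '{"delta_pos":[[0,0,-50],[0,0,-75],[0,20,-75],[0,50,-75],[0,61,-75],[0,61,-75],[0,61,-45],[0,61,-25]],"dr":[[0,0,0],[0,0,0],[0,0,0],[0,0,0],[0,0,0],[0,0,0],[0,0,0],[0,0,0]],"claw":[0,0,0,0,0,0,0,0]}'
python3 -m inch '{"delta_pos":[[0,0,6],[0,0,11],[0,0,11],[0,0,11],[0,0,11],[0,0,11],[0,0,11],[0,0,11]],"dr":[[0,0,0],[0,0,0],[0,0,0],[0,0,0],[0,0,0],[0,0,0],[0,0,0],[0,0,0]],"claw":[0,0,0,1,1,1,1,1]}' 40
python3 mv.py
```

```text
t: 23.85
tool_pos: [476.4, -187.6, -13.1]
ee_rot: [-0.001, 1.0, 0.0, -0.001]
force: [0.2, -0.5, -0.4]
opening: 1.001
t: 24.85
tool_pos: [477.7, -189.1, -21.8]
ee_rot: [0.0, 1.0, -0.0, 0.0]
force: [-0.6, -0.4, 2.6]
opening: 0.364
t 24.85 pos [ 477.7 -189.1  -21.8] yaw -0.0 tilt z [ 0.001 -0.001 -1.   ] open 0.364 F [-0.6 -0.4  2.6]
```

```bash
python3 -m inch '{"delta_pos":[[0,0,-25],[0,0,-60],[30,2,-60],[80,5,-60],[125,8,-60],[139,8.5,-60],[139,8.5,-60],[139,8.5,-60]],"dr":[[0,0,0],[0,0,0],[0,0,0],[0,0,0],[0,0,0],[0,0,0],[0,0,0],[0,0,0]],"claw":[1,1,1,1,1,1,1,1]}'
python3 mv.py
python3 - <<'E'
from h import *
p=env.snapshot("wrist"); save(p,"w5.png",None,1.0)
E
```

```text
t: 25.85
tool_pos: [615.2, -197.1, 36.9]
ee_rot: [-0.0, 1.0, -0.0, -0.001]
force: [-0.2, -0.3, -0.1]
opening: 0.358
t 25.85 pos [ 615.2 -197.1   36.9] yaw -0.01 tilt z [-0.002  0.    -1.   ] open 0.358 F [-0.2 -0.3 -0.1]
```

View pics/w5.png

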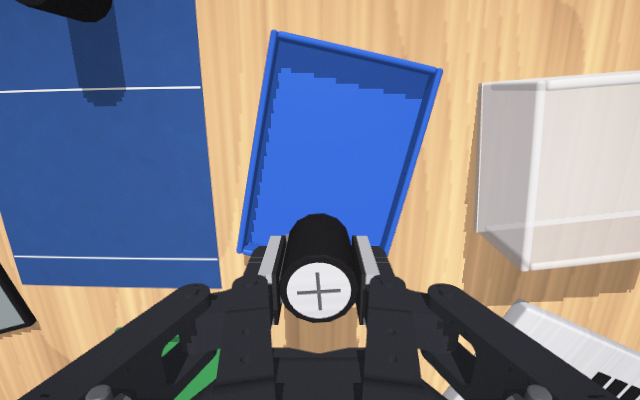

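The capacitor is held upright between the pads at (320,290) over the tray. I'll lower it and release with a partial opening.

```bash
python3 -m inch '{"delta_pos":[[0,0,30],[0,0,48],[0,0,54],[0,0,56],[0,0,56],[0,0,56],[0,0,56],[0,0,56]],"dr":[[0,0,0],[0,0,0],[0,0,0],[0,0,0],[0,0,0],[0,0,0],[0,0,0],[0,0,0]],"claw":[1,1,1,1,1,0.45,0.45,0.45]}'
python3 -m inch '{"delta_pos":[[0,0,0],[0,0,-30],[0,0,-85],[0,0,-130],[-40,-40,-130],[-85,-85,-130],[-120,-120,-130],[-140,-132,-130]],"dr":[[0,0,0],[0,0,0],[0,0,0],[0,0,0],[0,0,0],[0,0,0],[0,0,0],[0,0,0]],"claw":[0.45,0.45,0.45,0.45,0,0,0,0]}'
python3 - <<'E'
from h import *
p=env.snapshot("wrist");p=env.snapshot("wrist"); save(p,"w6.png",None,1.0)
E
sed -i 's/\[(476,-189,45.6),(476,-66,45.6)\]/[(476.5,-65,45.6)]/' capfit.py; python3 capfit.py; python3 mv.py 476.5 -65 -23 0
```

```text
t: 26.9
tool_pos: [616.5, -197.4, -18.2]
ee_rot: [0.0, 1.0, 0.0, 0.0]
force: [-0.1, 0.3, -0.3]
opening: 0.549
t: 27.9
tool_pos: [474.5, -63.4, 111.7]
ee_rot: [-0.0, 1.0, 0.001, 0.0]
force: [0.9, 0.6, 1.0]
opening: 0.999
806 [476.83012601 -64.70652302] [0.938]
t 28.1 pos [476.7 -65.4 112.1] yaw 0.02 tilt z [ 0.002 -0.001 -1.   ] open 0.998 F [-0.1 -0.   0.3]
delta [ -0.4  -0.5 135.1]
dr [ 0.001 -0.002  0.   ]
```

View pics/w6.png

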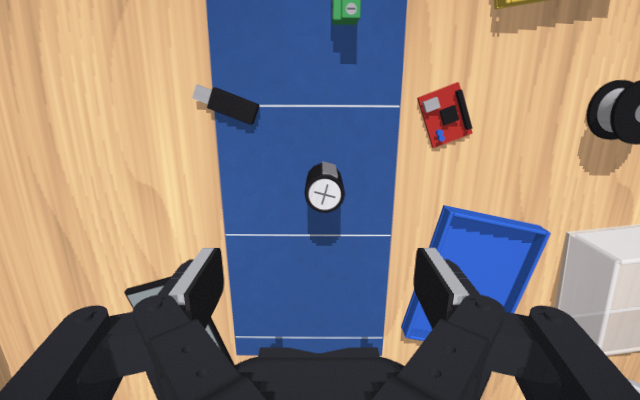

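```bash
python3 -m inch '{"delta_pos":[[0,-0.5,55],[0,-0.5,105],[0,-0.5,128],[0,-0.5,134],[0,-0.5,134],[0,-0.5,134],[0,-0.5,134],[0,-0.5,134]],"dr":[[0,0,0],[0,0,0],[0,0,0],[0,0,0],[0,0,0],[0,0,0],[0,0,0],[0,0,0]],"claw":[0,0,0,0,0,1,1,1]}' 40
python3 -m inch '{"delta_pos":[[0,0,0],[0,0,0],[0,0,-20],[0,0,-60],[0,0,-60],[40,20,-60],[85,45,-60],[130,66,-60]],"dr":[[0,0,0],[0,0,0],[0,0,0],[0,0,0],[0,0,0],[0,0,0],[0,0,0],[0,0,0]],"claw":[1,1,1,1,1,1,1,1]}'
python3 mv.py 628 -138.6 33 0
```

```text
t: 29.1
tool_pos: [476.8, -64.9, -21.6]
ee_rot: [0.0, 1.0, 0.0, 0.001]
force: [0.3, 0.3, 0.3]
opening: 0.377
t: 30.1
tool_pos: [606.4, -131.3, 35.7]
ee_rot: [-0.0, 1.0, -0.0, -0.001]
force: [0.4, 0.4, -0.3]
opening: 0.364
t 30.1 pos [ 606.4 -131.3   35.7] yaw -0.01 tilt z [-0.003  0.001 -1.   ] open 0.364 F [ 0.4  0.4 -0.3]
delta [21.6  7.3  2.6]
dr [-0.001  0.003 -0.   ]
```

```bash
python3 -m inch '{"delta_pos":[[21,8,0],[21,8,15],[21,8,40],[21,8,54],[21,8,56.5],[21,8,56.5],[21,8,56.5],[21,8,56.5]],"dr":[[0,0,0],[0,0,0],[0,0,0],[0,0,0],[0,0,0],[0,0,0],[0,0,0],[0,0,0]],"claw":[1,1,1,1,1,1,0.45,0.45]}'
python3 mv.py
python3 -m inch '{"delta_pos":[[0,0,0],[0,0,0],[0,0,-35],[0,0,-90],[0,0,-125],[0,0,-125],[0,0,-125],[0,0,-125]],"dr":[[0,0,0],[0,0,0],[0,0,0],[0,0,0],[0,0,0],[0,0,0],[0,0,0],[0,0,0]],"claw":[0.45,0.45,0.45,0.45,0,0,0,0]}'
python3 mv.py 491.6 86 50 0
python3 - <<'E'
from h import *
p=env.snapshot("wrist"); save(p,"w7.png",None,1.0)
p=env.snapshot("scene"); save(p,"s7.png",(160,320,160,360),3.5)
E
```

```text
t: 31.1
tool_pos: [626.4, -138.4, -19.6]
ee_rot: [-0.0, 1.0, 0.0, -0.001]
force: [-0.9, -0.2, -0.3]
opening: 0.552
t 31.1 pos [ 626.4 -138.4  -19.6] yaw 0.01 tilt z [-0.001  0.    -1.   ] open 0.552 F [-0.9 -0.2 -0.3]
t: 32.1
tool_pos: [626.0, -138.4, 103.5]
ee_rot: [-0.001, 1.0, 0.0, -0.002]
force: [-0.5, -0.4, -1.2]
opening: 0.998
t 32.1 pos [ 626.  -138.4  103.5] yaw 0.0 tilt z [-0.004  0.001 -1.   ] open 0.998 F [-0.5 -0.4 -1.2]
delta [-134.2 -224.3   54.3]
dr [-0.001  0.004  0.   ]
```

View pics/w7.png

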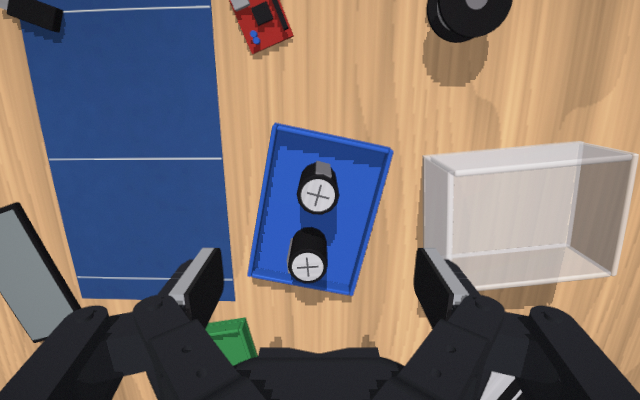

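View pics/s7.png

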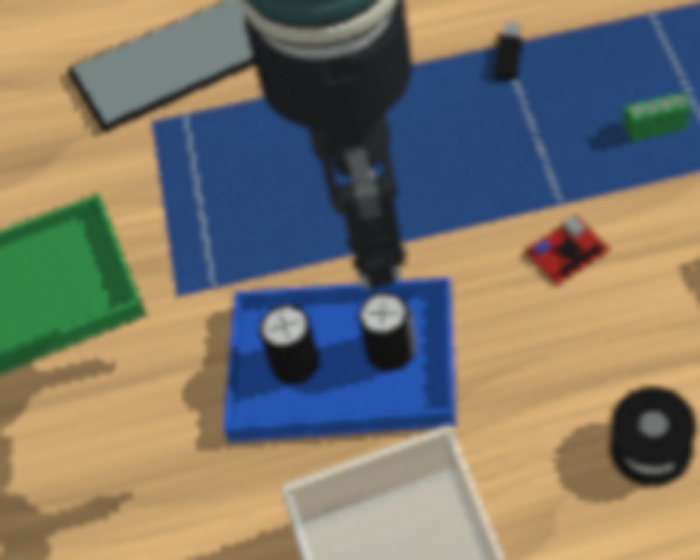

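Both capacitors stand in the blue tray, at (307,268) and (318,195) in the wrist view. On to the terminal blocks.

```bash
python3 -m inch '{"delta_pos":[[-28,-45,0],[-56,-90,0],[-84,-135,0],[-112,-185,0],[-134,-224,0],[-134,-224,0],[-134,-224,0],[-134,-224,0]],"dr":[[0,0,0],[0,0,0],[0,0,0],[0,0,0],[0,0,0],[0,0,0],[0,0,0],[0,0,0]],"claw":[0,0,0,0,0,0,0,0]}'
python3 mv.py
cat > terfit.py <<'E'
from fit import *
import sys
ter=np.vstack([box(20,44,0.6,19.6),box(14,44,19.6,26.6)+[3,0,0]])
a=[float(v) for v in sys.argv[1:4]]
p=env.snapshot("wrist"); p=env.snapshot("wrist")
h,s,v=hsv(p); w=(a[0],a[1],20)
g=((h>50)&(h<90)&(s>60)&(v>40))
m=seed(g,p,w,60); m=cv2.morphologyEx(m.astype(np.uint8),cv2.MORPH_CLOSE,cv2.getStructuringElement(cv2.MORPH_ELLIPSE,(11,11)))>0
for y0 in (a[2],a[2]+180):
    x,i=fit([(p,m)],ter,(a[0],a[1],np.radians(y0))); print(m.sum(),np.round(x[:2],1),np.round(np.degrees(x[2]),1),i)
im=p["color"].copy(); im[m]=im[m]//2+np.array([127,0,127],np.uint8); p["color"]=im; save(p,sys.argv[4],None,1)
E
python3 terfit.py 491.6 86 -1 x1.png
```

```text
t: 33.2
tool_pos: [493.7, 84.2, 105.8]
ee_rot: [0.0, 1.0, -0.001, -0.0]
force: [0.0, 0.2, 1.3]
opening: 0.999
t 33.2 pos [493.7  84.2 105.8] yaw -0.09 tilt z [-0. -0. -1.] open 0.999 F [0.  0.2 1.3]
1361 [492.4  86.7] 0.4 [0.941]
1361 [492.6  86.3] 180.5 [0.936]
```

View pics/x1.png

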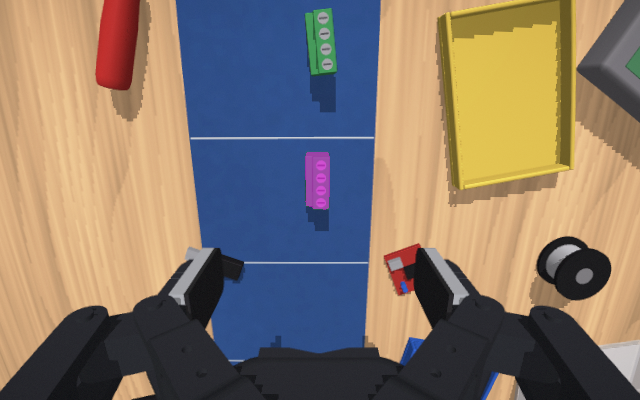

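```bash
python3 mv.py 492.4 86.6 -33 0.4
```

```text
t 33.3 pos [493.7  84.2 105.8] yaw -0.1 tilt z [-0. -0. -1.] open 1.001 F [ 0.1 -0.3  0.5]
delta [ -1.3  -2.4 138.8]
dr [ 0.     0.    -0.009]
```

```bash
python3 -m inch '{"delta_pos":[[-1.3,-2.4,55],[-1.3,-2.4,105],[-1.3,-2.4,130],[-1.3,-2.4,139],[-1.3,-2.4,139],[-1.3,-2.4,139],[-1.3,-2.4,139],[-1.3,-2.4,139]],"dr":[[0,0,0],[0,0,-0.005],[0,0,-0.009],[0,0,-0.009],[0,0,-0.009],[0,0,-0.009],[0,0,-0.009],[0,0,-0.009]],"claw":[0,0,0,0,0,1,1,1]}' 40
python3 -m inch '{"delta_pos":[[0,0,0],[0,0,0],[0,0,0],[0,0,-15],[0,0,-50],[0,0,-80],[0,0,-80],[0,0,-80]],"dr":[[0,0,0],[0,0,0],[0,0,0],[0,0,0],[0,0,0],[0,0,0],[0,0,0],[0,0,0]],"claw":[1,1,1,1,1,1,1,1]}'
python3 - <<'E'
from h import *
p=env.snapshot("wrist"); save(p,"w8.png",None,1.0)
E
python3 mv.py 519 -335 45 12
```

```text
t: 34.3
tool_pos: [492.6, 87.6, -32.0]
ee_rot: [0.0, 1.0, 0.005, 0.001]
force: [-0.5, -0.3, 0.4]
opening: 0.379
t: 35.3
tool_pos: [491.1, 87.5, 46.2]
ee_rot: [0.0, 1.0, 0.005, -0.001]
force: [-0.1, 0.7, -0.9]
opening: 0.222
t 35.35 pos [490.6  87.5  45.6] yaw 0.51 tilt z [-0.003 -0.    -1.   ] open 0.223 F [-0.5  0.2 -0.4]
delta [ 24.6 422.7   0.7]
dr [-0.     0.003 -0.2  ]
```

View pics/w8.png

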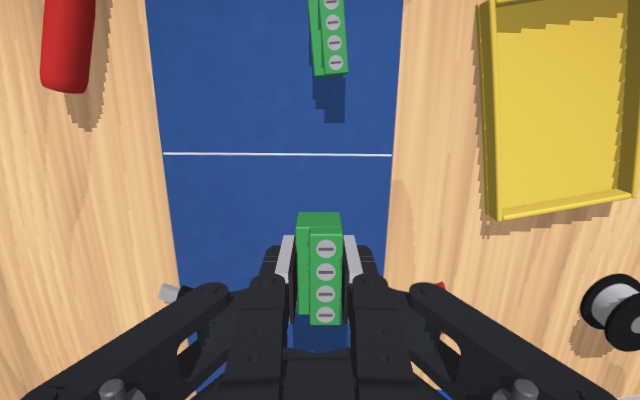

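```bash
python3 -m inch '{"delta_pos":[[3,60,-10],[6,120,-10],[9,181,-10],[12,241,-10],[15,301,-10],[18,361,-10],[21,421,-10],[23,481,-10]],"dr":[[0,0,0],[0,0,-0.05],[0,0,-0.1],[0,0,-0.15],[0,0,-0.2],[0,0,-0.2],[0,0,-0.2],[0,0,-0.2]],"claw":[1,1,1,1,1,1,1,1]}'
python3 -m inch '{"delta_pos":[[0,0,0],[0,0,0],[0,0,0],[0,0,0],[0,0,0],[0,0,0],[0,0,0],[0,0,0]],"dr":[[0,0,0],[0,0,0],[0,0,0],[0,0,0],[0,0,0],[0,0,0],[0,0,0],[0,0,0]],"claw":[1,1,1,1,1,1,1,1]}'
python3 - <<'E'
from fit import *
p=env.snapshot("wrist"); save(p,"w9.png",None,1.0)
b=box(100,140,0,18); c,s=np.cos(np.radians(12)),np.sin(np.radians(12)); W=b@np.array([[c,s,0],[-s,c,0],[0,0,1]])+[513,-364,0]; print(np.round(proj(p,W)[1::2]))
E
python3 mv.py 519.2 -393.3 -29 12
```

```text
t: 36.35
tool_pos: [518.2, -394.2, 54.7]
ee_rot: [-0.002, 0.995, 0.104, -0.001]
force: [0.5, -0.2, 0.1]
opening: 0.221
t: 37.35
tool_pos: [519.3, -393.2, 57.2]
ee_rot: [0.0, 0.995, 0.104, 0.0]
force: [-0.4, 1.3, 0.1]
opening: 0.22
[[250. 255.]
 [237.  49.]
 [387. 255.]
 [400.  49.]]
t 37.4 pos [ 519.2 -393.2   57.2] yaw 11.97 tilt z [ 0. -0. -1.] open 0.223 F [-0.2  0.1 -0.1]
delta [-0.1  0.  86.2]
dr [ 0.    -0.    -0.001]
```

View pics/w9.png

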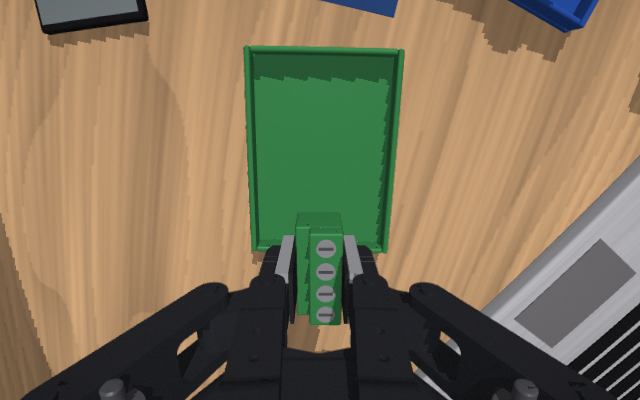

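```bash
python3 -m inch '{"delta_pos":[[1,0,40],[2,0,70],[3,0,83],[3,0,86.3],[3,0,86.3],[3,0,86.3],[3,0,86.3],[3,0,86.3]],"dr":[[0,0,0],[0,0,0],[0,0,0],[0,0,0],[0,0,0],[0,0,0],[0,0,0],[0,0,0]],"claw":[1,1,1,1,1,1,0.55,0.55]}'
python3 -m inch '{"delta_pos":[[0,0,0],[0,0,0],[0,0,-30],[0,0,-85],[0,0,-140],[0,0,-140],[0,0,-140],[0,0,-140]],"dr":[[0,0,0],[0,0,0],[0,0,0],[0,0,0],[0,0,0],[0,0,0],[0,0,0],[0,0,0]],"claw":[0.55,0.55,0.55,0.55,0.55,0,0,0]}'
python3 - <<'E'
from fit import *
p=env.snapshot("wrist"); save(p,"w10.png",None,1.0)
E
python3 mv.py 495 193 110 5
```

```text
t: 38.4
tool_pos: [522.4, -392.7, -28.9]
ee_rot: [0.0, 0.995, 0.104, 0.0]
force: [-0.3, 0.1, -0.0]
opening: 0.448
t: 39.4
tool_pos: [521.2, -391.6, 108.2]
ee_rot: [-0.002, 0.995, 0.104, -0.002]
force: [0.1, 0.0, -0.5]
opening: 1.0
t 39.45 pos [ 521.2 -391.7  108.2] yaw 11.97 tilt z [-0.003  0.003 -1.   ] open 1.001 F [-0.1 -0.4 -0.3]
delta [  95.7 -577.4   -0. ]
dr [-0.003  0.003  0.122]
```

View pics/w10.png

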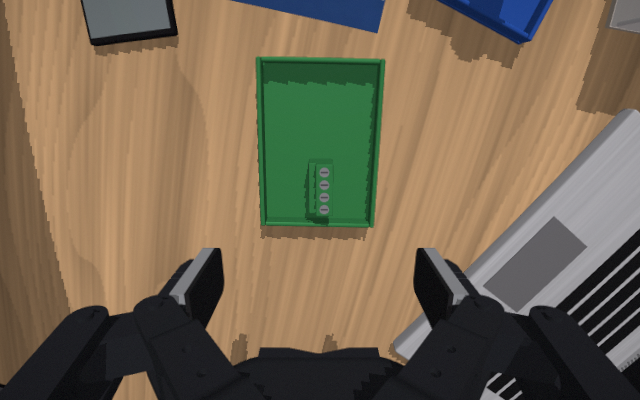

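The first block stands upright in the green tray. Now the second.

```bash
python3 -m inch '{"delta_pos":[[10,-60,0],[20,-120,0],[30,-180,0],[40,-240,0],[50,-300,0],[60,-360,0],[70,-420,0],[80,-480,0]],"dr":[[0,0,0.01],[0,0,0.03],[0,0,0.05],[0,0,0.07],[0,0,0.09],[0,0,0.11],[0,0,0.122],[0,0,0.122]],"claw":[0,0,0,0,0,0,0,0]}'
python3 mv.py 495 193 110 5
```

```text
t: 40.45
tool_pos: [499.8, 95.4, 109.5]
ee_rot: [0.0, 0.999, 0.043, -0.001]
force: [0.1, 0.6, -0.5]
opening: 1.001
t 40.45 pos [499.8  95.4 109.5] yaw 4.97 tilt z [-0.002 -0.    -1.   ] open 1.001 F [ 0.1  0.6 -0.5]
delta [  3.7 -97.6  -0.5]
dr [ 0.     0.002 -0.001]
```

```bash
python3 -m inch '{"delta_pos":[[2,-50,0],[4,-98,0],[4,-98,0],[4,-98,0],[4,-98,0],[4,-98,0],[4,-98,0],[4,-98,0]],"dr":[[0,0,0],[0,0,0],[0,0,0],[0,0,0],[0,0,0],[0,0,0],[0,0,0],[0,0,0]],"claw":[0,0,0,0,0,0,0,0]}'
python3 terfit.py 495 193 5 x2.png; python3 mv.py 495 193 -33 5
```

```text
t: 41.45
tool_pos: [496.5, 191.2, 110.9]
ee_rot: [0.0, 0.999, 0.043, 0.0]
force: [0.6, -0.4, 0.1]
opening: 0.998
1307 [495.2 193.9] 5.7 [0.943]
1307 [495.5 193.8] 185.4 [0.937]
t 41.55 pos [496.4 191.4 110.9] yaw 4.97 tilt z [ 0. -0. -1.] open 1.001 F [ 1.1 -0.1 -1. ]
delta [ -1.3  -1.7 143.9]
dr [ 0.    -0.    -0.001]
```

View pics/x2.png

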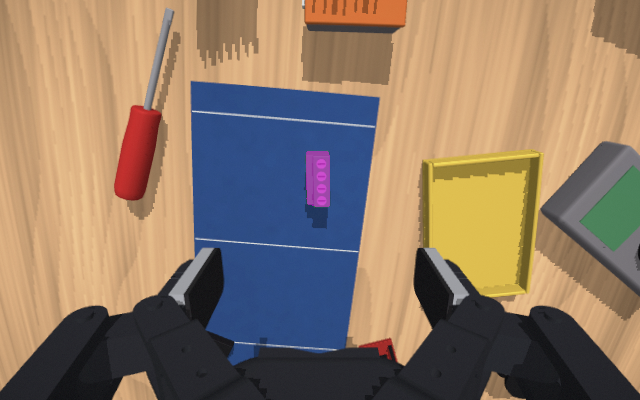

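```bash
python3 -m inch '{"delta_pos":[[-1,-2.5,55],[-1,-2.5,105],[-1,-2.5,135],[-1,-2.5,144],[-1,-2.5,144],[-1,-2.5,144],[-1,-2.5,144],[-1,-2.5,144]],"dr":[[0,0,-0.01],[0,0,-0.01],[0,0,-0.01],[0,0,-0.01],[0,0,-0.01],[0,0,-0.01],[0,0,-0.01],[0,0,-0.01]],"claw":[0,0,0,0,0,1,1,1]}' 40
python3 -m inch '{"delta_pos":[[0,0,0],[0,0,0],[0,0,0],[0,0,-15],[0,0,-55],[0,0,-90],[0,0,-90],[0,0,-90]],"dr":[[0,0,0],[0,0,0],[0,0,0],[0,0,0],[0,0,0],[0,0,0],[0,0,0],[0,0,0]],"claw":[1,1,1,1,1,1,1,1]}'
python3 mv.py 509 -335 57 12
```

```text
t: 42.55
tool_pos: [495.9, 194.1, -32.2]
ee_rot: [-0.0, 0.999, 0.048, 0.001]
force: [0.1, -0.0, 0.4]
opening: 0.376
t: 43.55
tool_pos: [494.4, 193.8, 56.1]
ee_rot: [0.0, 0.999, 0.049, -0.001]
force: [-0.5, -0.3, -1.1]
opening: 0.228
t 43.55 pos [494.4 193.8  56.1] yaw 5.56 tilt z [-0.001 -0.    -1.   ] open 0.228 F [-0.5 -0.3 -1.1]
delta [-36.7 527.7  -0.7]
dr [ 0.     0.001 -0.112]
```

```bash
python3 -m inch '{"delta_pos":[[-4,60,0],[-8,120,0],[-12,180,0],[-17,240,0],[-21,300,0],[-25,360,0],[-29,420,0],[-33,480,0]],"dr":[[0,0,-0.02],[0,0,-0.04],[0,0,-0.06],[0,0,-0.08],[0,0,-0.1],[0,0,-0.112],[0,0,-0.112],[0,0,-0.112]],"claw":[1,1,1,1,1,1,1,1]}'
python3 mv.py 509.5 -334 57 12
```

```text
t: 44.55
tool_pos: [507.3, -288.0, 54.4]
ee_rot: [-0.001, 0.995, 0.104, -0.001]
force: [0.9, 0.2, -0.9]
opening: 0.226
t 44.55 pos [ 507.3 -288.    54.4] yaw 11.96 tilt z [-0.003  0.003 -1.   ] open 0.226 F [ 0.9  0.2 -0.9]
delta [-7.4 45.4 -2.7]
dr [-0.003  0.003 -0.001]
```

```bash
python3 -m inch '{"delta_pos":[[-8,45,0],[-8,45,0],[-8,45,0],[-8,45,0],[-8,45,0],[-8,45,0],[-8,45,0],[-8,45,0]],"dr":[[0,0,0],[0,0,0],[0,0,0],[0,0,0],[0,0,0],[0,0,0],[0,0,0],[0,0,0]],"claw":[1,1,1,1,1,1,1,1]}'
python3 - <<'E'
from fit import *
p=env.snapshot("wrist"); save(p,"w11.png",None,1.0)
E
python3 mv.py 509.5 -334 -29 12
```

```text
t: 45.55
tool_pos: [510.4, -332.6, 57.0]
ee_rot: [0.0, 0.995, 0.104, 0.0]
force: [0.5, -0.1, 0.1]
opening: 0.224
t 45.6 pos [ 510.3 -332.6   56.9] yaw 11.98 tilt z [ 0. -0. -1.] open 0.228 F [-0.   0.3 -0. ]
delta [-1.1  1.1 85.9]
dr [ 0. -0. -0.]
```

View pics/w11.png

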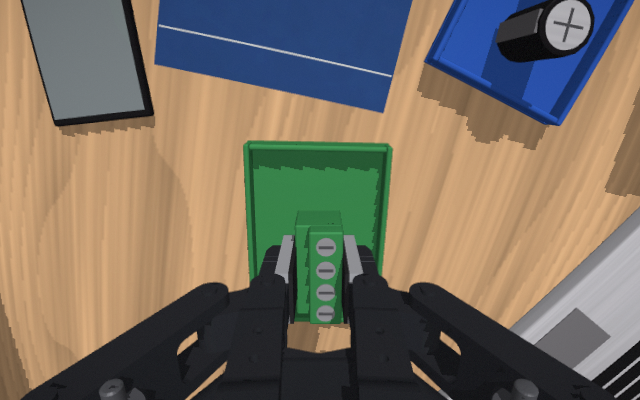

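```bash
python3 -m inch '{"delta_pos":[[0,1,40],[0,1,70],[0,1,83],[0,1,86.3],[0,1,86.3],[0,1,86.3],[0,1,86.3],[0,1,86.3]],"dr":[[0,0,0],[0,0,0],[0,0,0],[0,0,0],[0,0,0],[0,0,0],[0,0,0],[0,0,0]],"claw":[1,1,1,1,1,1,0.55,0.55]}'
python3 -m inch '{"delta_pos":[[0,0,0],[0,0,0],[0,0,-30],[0,0,-85],[0,0,-140],[0,0,-140],[0,0,-140],[0,0,-140]],"dr":[[0,0,0],[0,0,0],[0,0,0],[0,0,0],[0,0,0],[0,0,0],[0,0,0],[0,0,0]],"claw":[0.55,0.55,0.55,0.55,0.55,0,0,0]}'
python3 - <<'E'
from fit import *
p=env.snapshot("wrist"); save(p,"w12.png",None,1.0)
E
python3 mv.py 503 364 110 90;python3 mv.py 503 364 110 -90
```

```text
t: 46.6
tool_pos: [510.7, -333.8, -29.2]
ee_rot: [0.0, 0.995, 0.104, 0.0]
force: [0.6, 0.3, 0.6]
opening: 0.45
t: 47.6
tool_pos: [509.4, -332.8, 108.1]
ee_rot: [-0.001, 0.995, 0.104, -0.002]
force: [-1.2, -0.3, -0.0]
opening: 0.999
t 47.65 pos [ 509.4 -332.8  108.1] yaw 11.98 tilt z [-0.003  0.003 -1.   ] open 1.005 F [-0.1 -0.8  0.5]
delta [ 1.383e+02 -6.830e+02 -1.000e-01]
dr [-0.005  0.    -1.362]
t 47.65 pos [ 509.4 -332.8  108.1] yaw 11.98 tilt z [-0.003  0.003 -1.   ] open 1.005 F [-0.1 -0.8  0.5]
delta [ 1.383e+02 -6.830e+02 -1.000e-01]
dr [0.    0.005 1.78 ]
```

View pics/w12.png

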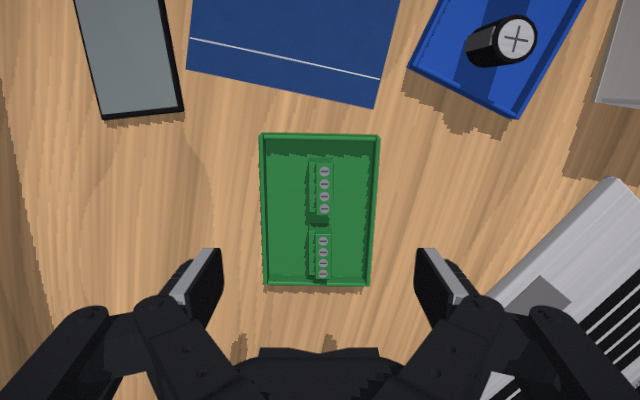

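Both blocks stand in the green tray, at (320,190) and (321,257). Now the heatsink, with the jaws turned to close along y.

```bash
python3 -m inch '{"delta_pos":[[11,-58,0],[23,-115,0],[35,-172,0],[47,-230,0],[58,-287,0],[70,-345,0],[82,-402,0],[93,-460,0]],"dr":[[0,0,-0.12],[0,0,-0.24],[0,0,-0.36],[0,0,-0.48],[0,0,-0.6],[0,0,-0.72],[0,0,-0.84],[0,0,-0.96]],"claw":[0,0,0,0,0,0,0,0]}'
python3 mv.py 503 364 110 90
```

```text
t: 48.65
tool_pos: [505.1, 137.4, 109.1]
ee_rot: [-0.0, 0.833, 0.553, -0.001]
force: [0.2, 0.1, -0.9]
opening: 1.001
t 48.65 pos [505.1 137.4 109.1] yaw 67.2 tilt z [-0.002 -0.001 -1.   ] open 1.001 F [ 0.2  0.1 -0.9]
delta [208.1 -89.7  -1. ]
dr [-0.002  0.001 -0.398]
```

```bash
python3 -m inch '{"delta_pos":[[52,-22,0],[104,-45,0],[156,-67,0],[208,-90,0],[208,-90,0],[208,-90,0],[208,-90,0],[208,-90,0]],"dr":[[0,0,-0.1],[0,0,-0.2],[0,0,-0.3],[0,0,-0.398],[0,0,-0.398],[0,0,-0.398],[0,0,-0.398],[0,0,-0.398]],"claw":[0,0,0,0,0,0,0,0]}'
python3 mv.py 503 364 110 90
python3 - <<'E'
from fit import *
p=env.snapshot("wrist"); save(p,"w13.png",None,1.25)
b=box(46,20,36,64)+[503,364,0]; print(np.round(proj(p,b[1::2])))
E
```

```text
t: 49.65
tool_pos: [504.9, 361.0, 110.6]
ee_rot: [0.0, 0.709, 0.705, -0.0]
force: [-0.0, 0.2, 0.1]
opening: 0.998
t 49.65 pos [504.9 361.  110.6] yaw 89.67 tilt z [ 0. -0. -1.] open 0.998 F [-0.   0.2  0.1]
delta [ 3.  -1.9  0.6]
dr [ 0.     0.    -0.006]
[[307. 165.]
 [336. 165.]
 [308. 226.]
 [336. 226.]]
```

View pics/w13.png

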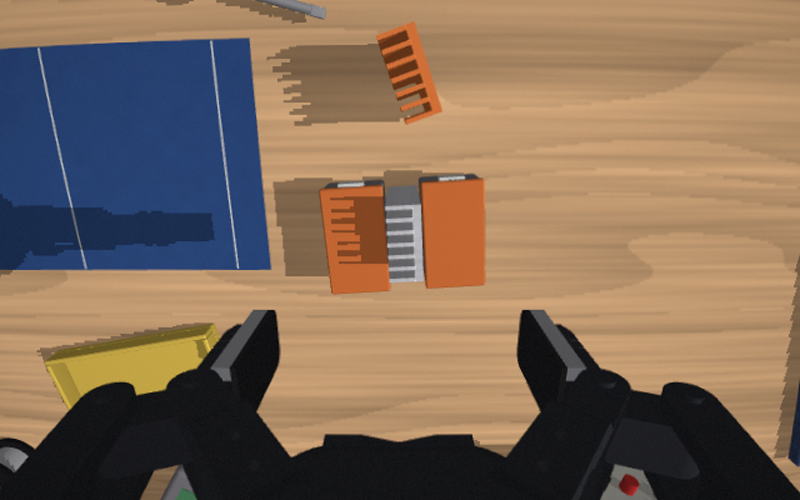

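The crop shows the silver finned heatsink between the orange lids at about (405,244), and the orange look-alike standing loose at (412,75). The silver one is the target. I'll refine its pose from the top corners.

Run:
```python
from fit import *
p=env.snapshot("wrist"); save(p,"w14.png",(130,245,250,400),5.2)
c=np.array([[385,206],[421,204],[424,281],[389,283]])/1.25
w=back(p,c,64); print(np.round(w,1), w.mean(0)); d=w[3]-w[0]; e=w[2]-w[1]; print(np.degrees(np.arctan2(d[1],d[0])),np.degrees(np.arctan2(e[1],e[0])))
```

```text
[[479.7 354.6  64. ]
 [478.7 374.6  64. ]
 [524.9 376.9  64. ]
 [526.  356.3  64. ]] [502.31074021 365.60239258  64.        ]
2.0948661785123392 2.8372724858328446
```

View pics/w14.png

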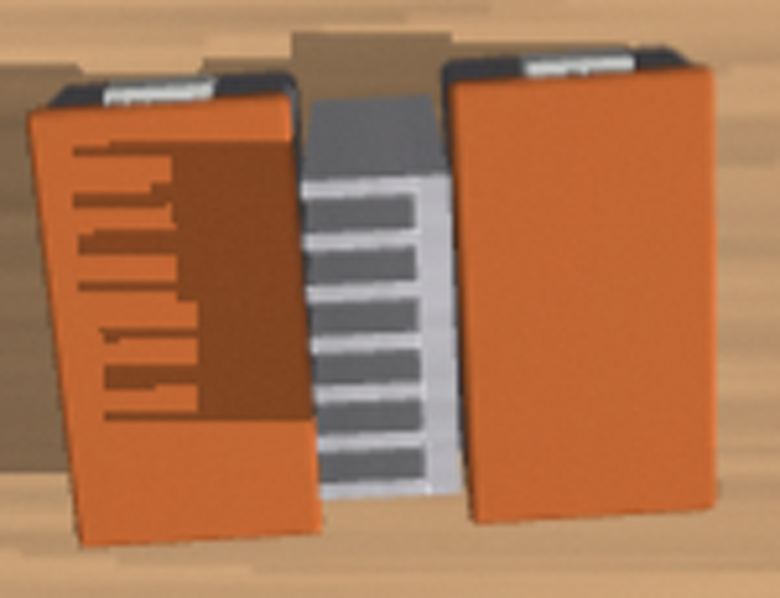

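```bash
python3 mv.py 502.3 365.6 3.5 92.5
```

```text
t 49.75 pos [504.9 361.4 110.8] yaw 89.69 tilt z [ 0.  0. -1.] open 0.999 F [1.2 0.3 0.4]
delta [  4.2  -2.6 107.3]
dr [ 0.    -0.    -0.049]
```

```bash
python3 -m inch '{"delta_pos":[[4.2,-2.6,30],[4.2,-2.6,65],[4.2,-2.6,95],[4.2,-2.6,107],[4.2,-2.6,107],[4.2,-2.6,107],[4.2,-2.6,107],[4.2,-2.6,107]],"dr":[[0,0,-0.049],[0,0,-0.049],[0,0,-0.049],[0,0,-0.049],[0,0,-0.049],[0,0,-0.049],[0,0,-0.049],[0,0,-0.049]],"claw":[0,0,0,0,0,1,1,1]}' 50
python3 -m inch '{"delta_pos":[[0,0,0],[0,0,0],[0,0,0],[0,0,0],[0,0,0],[0,0,0],[0,0,0],[0,0,0]],"dr":[[0,0,0],[0,0,0],[0,0,0],[0,0,0],[0,0,0],[0,0,0],[0,0,0],[0,0,0]],"claw":[1,1,1,1,1,1,1,1]}'
python3 mv.py
python3 -m inch '{"delta_pos":[[0,0,-5],[0,0,-12],[0,0,-22],[0,0,-34],[0,0,-48],[0,0,-70],[0,0,-90],[0,0,-90]],"dr":[[0,0,0],[0,0,0],[0,0,0],[0,0,0],[0,0,0],[0,0,0],[0,0,0],[0,0,0]],"claw":[1,1,1,1,1,1,1,1]}'
python3 - <<'E'
from fit import *
p=env.snapshot("wrist"); save(p,"w15.png",None,1)
E
python3 mv.py 649 155 93 101
```

```text
t: 50.75
tool_pos: [502.5, 366.9, 4.6]
ee_rot: [0.0, 0.691, 0.723, 0.001]
force: [0.8, 0.7, 0.0]
opening: 0.378
t: 51.75
tool_pos: [502.3, 366.6, 4.1]
ee_rot: [0.0, 0.691, 0.723, 0.0]
force: [-0.6, -0.9, 5.2]
opening: 0.22
t 51.75 pos [502.3 366.6   4.1] yaw 92.59 tilt z [ 0.001  0.    -1.   ] open 0.22 F [-0.6 -0.9  5.2]
t: 52.75
tool_pos: [503.6, 367.5, 96.8]
ee_rot: [0.001, 0.691, 0.723, 0.003]
force: [-0.0, 0.0, -1.5]
opening: 0.222
t 52.8 pos [502.6 367.   94.9] yaw 92.59 tilt z [ 0.002  0.001 -1.   ] open 0.222 F [ 0.  -0.5 -1.8]
delta [-218.4  136.6    2. ]
dr [ 0.003 -0.001 -0.147]
```

View pics/w15.png

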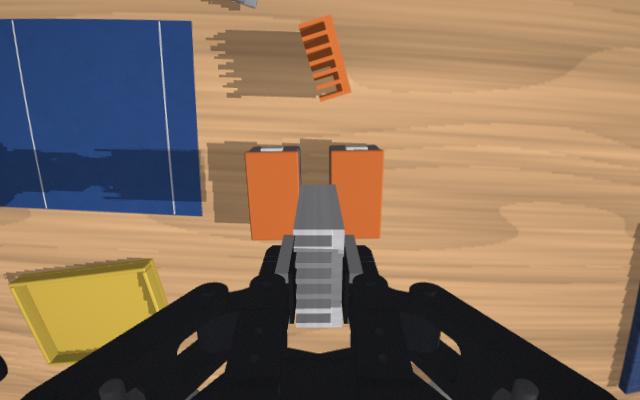

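```bash
python3 -m inch '{"delta_pos":[[-37,23,0],[-73,46,0],[-110,68,0],[-146,91,0],[-183,114,0],[-218,136,0],[-218,136,0],[-218,136,0]],"dr":[[0,0,-0.03],[0,0,-0.06],[0,0,-0.09],[0,0,-0.12],[0,0,-0.147],[0,0,-0.147],[0,0,-0.147],[0,0,-0.147]],"claw":[1,1,1,1,1,1,1,1]}'
python3 - <<'E'
from fit import *
p=env.snapshot("wrist");p=env.snapshot("wrist"); save(p,"w16.png",None,1)
b=box(100,140,0,18); c,s=np.cos(np.radians(11)),np.sin(np.radians(11)); W=b@np.array([[c,s,0],[-s,c,0],[0,0,1]])+[649,155,0]; print(np.round(proj(p,W)[1::2]))
E
python3 mv.py 649 155 8 101
```

```text
t: 53.8
tool_pos: [646.8, 155.1, 92.2]
ee_rot: [-0.001, 0.636, 0.772, -0.001]
force: [-0.3, -0.7, -0.9]
opening: 0.227
[[224. 128.]
 [408. 128.]
 [234. 247.]
 [399. 247.]]
t 53.9 pos [646.7 156.   92.9] yaw 101.09 tilt z [-0.001  0.    -1.   ] open 0.216 F [ 0.   0.9 -1.2]
delta [-1.4  2.2 84.9]
dr [-0.001 -0.     0.002]
```

View pics/w16.png

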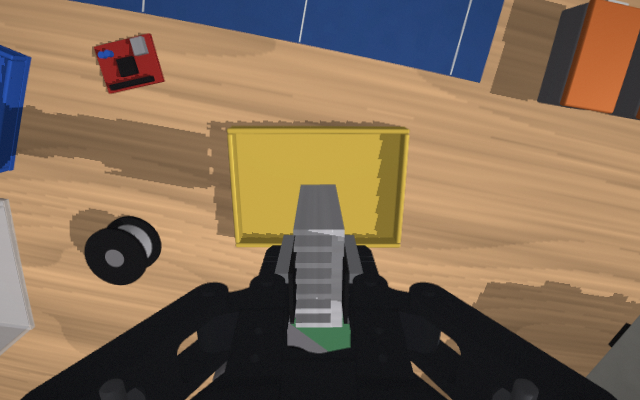

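```bash
python3 -m inch '{"delta_pos":[[-1,2,30],[-1,2,60],[-1,2,78],[-1,2,84],[-1,2,85.5],[-1,2,85.5],[-1,2,85.5],[-1,2,85.5]],"dr":[[0,0,0],[0,0,0],[0,0,0],[0,0,0],[0,0,0],[0,0,0],[0,0,0],[0,0,0]],"claw":[1,1,1,1,1,1,1,1]}'
python3 mv.py
python3 -m inch '{"delta_pos":[[0,0,0.4],[0,0,0.4],[0,0,0.4],[0,0,0.4],[0,0,0.4],[0,0,0.4],[0,0,0.4],[0,0,0.4]],"dr":[[0,0,0],[0,0,0],[0,0,0],[0,0,0],[0,0,0],[0,0,0],[0,0,0],[0,0,0]],"claw":[1,1,0.5,0.5,0.5,0.5,0.5,0.5]}'
python3 mv.py
python3 -m inch '{"delta_pos":[[0,0,-20],[0,0,-60],[0,0,-110],[0,0,-140],[0,0,-140],[0,0,-140],[0,0,-140],[0,0,-140]],"dr":[[0,0,0],[0,0,0],[0,0,0],[0,0,0],[0,0,0],[0,0,0],[0,0,0],[0,0,0]],"claw":[0.5,0.5,0.5,0.5,0,0,0,0]}'
python3 - <<'E'
from fit import *
p=env.snapshot("wrist");p=env.snapshot("wrist"); save(p,"w17.png",None,1)
E
python3 mv.py
```

```text
t: 54.9
tool_pos: [650.2, 154.3, 8.6]
ee_rot: [0.0, 0.636, 0.772, 0.0]
force: [-0.3, 0.1, -0.2]
opening: 0.225
t 54.9 pos [650.2 154.3   8.6] yaw 101.01 tilt z [ 0.001  0.    -1.   ] open 0.225 F [-0.3  0.1 -0.2]
t: 55.9
tool_pos: [649.8, 154.3, 7.6]
ee_rot: [0.0, 0.636, 0.772, -0.0]
force: [0.1, 0.6, 0.7]
opening: 0.5
t 55.9 pos [649.8 154.3   7.6] yaw 101.01 tilt z [-0. -0. -1.] open 0.5 F [0.1 0.6 0.7]
t: 56.9
tool_pos: [649.1, 154.2, 145.8]
ee_rot: [-0.001, 0.636, 0.772, -0.001]
force: [-0.7, 0.5, -0.2]
opening: 1.001
t 57.0 pos [649.4 154.2 146.4] yaw 101.01 tilt z [-0.002 -0.    -1.   ] open 0.999 F [ 0.4 -0.  -0.2]
```

View pics/w17.png

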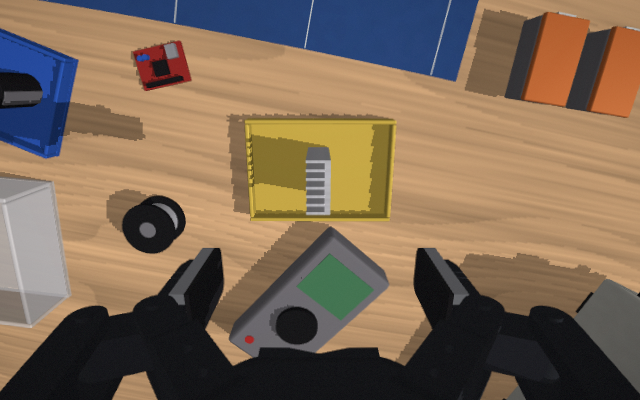

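The heatsink stands in the yellow tray at (318,185). I'll back away and check everything from the fixed cameras.

```bash
python3 -m inch '{"delta_pos":[[0,-20,-30],[0,-60,-60],[0,-110,-60],[0,-160,-60],[0,-210,-60],[0,-250,-60],[0,-250,-60],[0,-250,-60]],"dr":[[0,0,0],[0,0,0],[0,0,0],[0,0,0],[0,0,0],[0,0,0],[0,0,0],[0,0,0]],"claw":[0,0,0,0,0,0,0,0]}'
python3 -m inch '{"delta_pos":[[0,0,0],[0,0,0],[0,0,0],[0,0,0],[0,0,0],[0,0,0],[0,0,0],[0,0,0]],"dr":[[0,0,0],[0,0,0],[0,0,0],[0,0,0],[0,0,0],[0,0,0],[0,0,0],[0,0,0]],"claw":[0,0,0,0,0,0,0,0]}'
python3 - <<'E'
from fit import *
p=env.snapshot("top"); save(p,"tz.png",(120,270,130,510),2.1)
for o in env.outline_of("board_c",p)[:1]: r,c=o["position"]; print("board",back(p,[[c,r]],5))
p=env.snapshot("scene"); save(p,"sz.png",(110,300,120,490),2.1)
for w,n in [((616,-197,49),"A"),((628,-139,49),"B")]:
    h,s,v=hsv(p); m=seed((s<60)&(v>110),p,w,14); print(n,m.sum(),*fit([(p,m)],cyl(13,49,49),w[:2],False))
for o in env.outline_of("board_c",p)[:1]: r,c=o["position"]; print("board",back(p,[[c,r]],5))
E
```

```text
t: 58.0
tool_pos: [405.0, 106.6, 207.8]
ee_rot: [0.0, 0.636, 0.772, 0.0]
force: [-0.0, -0.2, 0.2]
opening: 0.996
t: 59.0
tool_pos: [404.4, 106.5, 207.6]
ee_rot: [0.0, 0.636, 0.772, -0.0]
force: [-0.2, -0.1, -0.9]
opening: 1.0
board [[586.15641737  -8.32007352   5.        ]]
A 100 [ 616.30491698 -198.58934093] [0.888]
B 101 [ 624.27367665 -138.98389459] [0.869]
board [[578.7207559   -4.55817622   5.        ]]
```

View pics/tz.png

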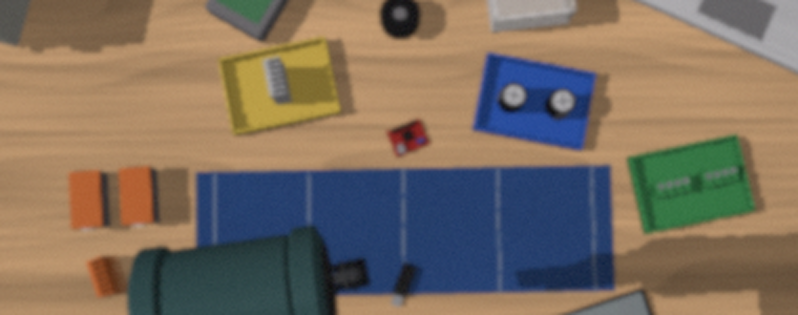

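View pics/sz.png

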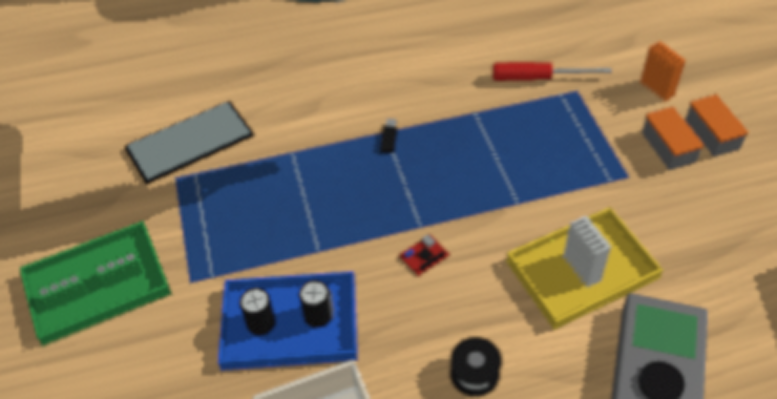

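Every part is upright in its tray. The board sits at the same pixels as before, (408,138) in this top crop, and the orange look-alike hasn't moved. The network's top-view board position shifted by about 9 mm, but the scene view and the unchanged picture contradict that.

```bash
python3 -c "
from workcell import env
print(env.sign_off()); print(env.state()['t'])"
```

```text
the job is handed in; nothing more can be done
None
the job is handed in; nothing more can be done
```

The tidy-up is done and handed in at about 59 s, well inside the 131 s limit. In order, I stood both capacitors in the blue tray and both terminal blocks in the green tray. I then lifted the heatsink out of the gap and stood it in the yellow tray.

- **Missed grasps:** My first two grasps of the first capacitor closed just above it, and it stayed put. The first also lifted before the fingers had finished closing. The real fingertips sit about 35.7 mm above the reported TCP. I measured that by touching the closed fingers gently to the mat (7.6 N) and allowed for it from then on.
- **Forces:** No force I read went above 8 N. I only read forces at the end of each move, so a brief peak in between would not show.
- **Last checks:** The top and scene pictures show all five parts upright and let go in their trays, with the gripper open and clear. The scene-view fit puts the capacitor tops at (616, -199) and (624, -139), within about 4 mm of where I released them.
- **Left alone:** The orange look-alike did not move.
- **One disagreement:** In the last top picture the network placed the board about 9 mm from its first reading. The scene view agrees with the first reading to within 3 mm, and the board sits at the same pixels as before. I took the network reading as an error.

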